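# Flip a face-down test cassette over the reader's step and slide it home

### The arm

A 6-joint arm with a two-finger parallel gripper is mounted at the origin on a cart in front of the work surface, level with it; the furniture and walls round the work are solid. World frame = base frame: x ahead of the robot, y to its left, z up, the work surface at z = 0. Lengths are in mm, angles in rad, forces in N, time in s.
With the tool pointing down it reaches from about 350 to 975 mm from the base axis. Payload 7.1 kg.
Tool frame: the origin (TCP) lies at the very end of the fingers, on their centre line; the grasp point (between the pads) lies 19 mm behind it; z points along the fingers, y is the direction in which the jaws open and shut (so a half turn about z gives the same grasp; the last joint's range is limited). The gripper opens to 88 mm and grips with 3 to 60 N. Pads are 20 mm wide; open, the fingers measure 115 mm over their backs; the gripper's body (75 mm by 178 mm) begins 61 mm behind the grasp point.
Start: joints at [1.081, 0.423, 1.63, -0, 1.089, -0.019], TCP at [283.467, 557.002, 222.675] pointing down, gripper open.
Joint ranges: [-3, 3], [-0.9, 2.11], [0.09, 2.58], [-1.31, 4.45], [0.11, 2.69], [-2.54, 2.54]. Speed limits (rad/s): [2.39, 2.39, 3.01, 3.14, 3.14, 3.14].

### API

Orientations are given as a rotation vector (axis times angle).
In Python, from workcell import * gives the robot as it stands.
- The arm moves only by the tool play_rows, never from a script. Its argument "plan" is text: rows parted by semicolons, each of 7 numbers parted by spaces: the finger opening in cm, from 0 to 8.78, then the shift along the tool's x, y, z in cm, then the turn, a rotation vector about the tool's x, y, z in degrees. A call has 1 to 20 rows; each row shifts and turns the commanded pose from where the row before left it, along the tool's axes as they then stand; what a row does not reach is not made up. A row lasts 1/8 s, in which the tool goes at most 62.5 mm and 10.7 degrees, less where a joint would pass 70% of its speed; a pose out of reach is approached as far as the arm can. A call is refused whole if a number of a shift passes 6.25 or a number of a turn 10.7, either way. A call with a gripper value outside its range is refused whole. The fingers move at their own pace and stop on an object; the grip force is fixed at half the most. Time passes only in rows, so rows that do not move let the fingers close. It gives the time, the measured TCP pose, the force and the opening at its end, in the units of the state.
- get_obs(): the state, without advancing time (a new reading comes with each control period).
- get_image(name): name is "side" or "top"; returns a dict with "pixels" (420x560x3 uint8, red, green, blue), "range_z" (420x560 float32, mm along the optical axis (not along the pixel's ray), 0 where there is no reading), "fx", "fy", "cx", "cy" (pixels), "distortion" ([k1, k2, p1, p2, k3] as OpenCV has them; the pictures are not rectified), "eye" and "attitude" of the camera in the world. Camera axes: x right, y down, z forward; pixel columns grow to the right and rows downward; lengths in mm; the calibration is good to about 2 mm. A picture is of the moment at which its call begins.
- close_job(): hands the job in, once; it reports no verdict.
The state is a dict: "t": time; "qpos": joint angles; "qvel": joint speeds; "joint_torque": joint torques, N m; "ee_pos": TCP position; "orientation": TCP orientation; "ft_force": force on the tool from outside, world axes, zero at the start; "moment": the same for the moment, N m; "width": finger opening in mm.
Only numpy, scipy, OpenCV 4.12 (cv2) and the standard library are available. Lean on these libraries where they do the work, as an engineer would, in place of code of your own. Each camera call takes 0.05 s, during which the arm holds its last target. There are 200 camera calls.

### The job

The used rapid-test cassette lies face down in front of the reader. Without picking it up, use only your fingertips: line it up with the reader, push it against the front edge of the loading deck and tip it up on its well end until it flops over onto the deck, face up, then push it window end first through the flap, as far as the stop. Leave the bottles and other things around it alone, and finish clear of everything.

Things in the scene. Friction and masses are not known exactly. Their poses are not given: they have to be found in the camera images.
- reader: White bench-top test reader, fixed; 195 deep, 130 wide, 72 high (mm). Origin: middle of the front edge of its loading deck, at table height; x points into the reader, y left, z up. The deck is a flat step: upright front face at x=0, top 14 above the table, open from x=0 to 84. Two rails on it, 7 high, narrow like a funnel from 86 clear at x=33 to 67 clear at x=84, where the hood begins
- slot_mouth (a point): middle of the reader's slot at the hood's front face, at deck height (84 mm behind the deck's front edge, 14 mm above the table). The slot is 67 mm wide and reaches 18 mm above the deck; the hood above it is 130 mm wide and its display rises to 72 mm above the table
- slot_stop (a point): middle of the solid stop at the end of the slot, at deck height: 114 mm behind the deck's front edge (30 mm inside the slot)
- reader_flap (a joint): very lightly sprung dust flap hanging in the slot: 0 rad shut, grows to 1.45 as the cassette pushes it inward
- cassette_mid (a point): Centre of the loose rigid test cassette: 90 long (own x), 62 wide (y), 12 thick (z) mm, about 60 g. It starts flat on the table before the reader, face down: teal back up, own z up, own +x (well end) roughly towards the reader; face up, z points down. The teal back plate (90x62) is its upper 4 mm at the start, the white face shell, 4 mm smaller all round, the lower 8 mm
- well_end (a point): middle of the cassette's well end face (own x = +45 mm, half thickness); on the white face three round red wells lie near this end
- window_end (a point): middle of the cassette's window end face (own x = -45 mm, half thickness); on the white face the three result windows lie towards this end, on the teal back four grip ridges. This end starts nearest the robot. Pressed lightly (about 10 N; it does not slip) against it, a fingertip that rises takes it along, the cassette turning about its well end at the deck edge; a jam adds some 30 N per mm
- stain_black_cap: brown stain bottle with black cap, loose, 40 mm across, 85 mm tall, to the right; origin at the middle of its underside. Leave it alone
- stain_red_cap: white bottle with red cap, loose, 34 mm across, 70 mm tall, to the right; origin at the middle of its underside. Leave it alone
- slide_carton: light cardboard slide box, loose, 60x90x32 mm, to the right; origin at the middle of its underside. Leave it alone
- dish: clear round petri dish, loose, 69 mm across, 15 mm high, to the left; origin at the middle of its underside. Leave it alone
- applicator_glass: small glass with wooden applicators, loose, 42 mm across, 86 mm tall, to the left; origin at the middle of its underside. Leave it alone
Things that resemble listed ones, but are neither listed nor needed, are in the scene too. What is shaped like the part that bears cassette_mid but blue is not meant.

How it is judged:
By the outcome, as a careful person would: the job done as asked, in the order asked, and still so for the second after the job is handed in, with the robot touching nothing.
It also fails if it takes over 72 s, if anything falls off the work surface, if the arm or the gripper's body presses on something with over 40 N, if the wrist force passes 120 N, or if a joint passes its speed limit or range.

## Working session

There is one attempt and no reset: what is moved stays moved. The work goes in short steps, Python scripts to look and compute and a tool call to move; the robot and the scene stay as the last step left them, time stands still between calls to the robot, and variables do not carry over. Pictures are saved under pics/ and viewed, about 8 in all and at most 12, crops included, and the job is handed in when it is done.

Besides the shell and the picture viewer there is one more tool, called by a JSON object that holds its "fn" and its "kwargs". play_rows: Moves the arm, as the interface text tells. Its arguments: {"type":"object","properties":{"plan":{"type":"string"}},"required":["plan"]}

```bash
mkdir -p pics; ls; cat > h.py <<'E'
from workcell import *
import numpy as np, cv2
from scipy.spatial.transform import Rotation as R
def K(im): return np.array([[im['fx'],0,im['cx']],[0,im['fy'],im['cy']],[0,0,1.]])
def att(im):
    a=np.array(im['attitude'],float)
    if a.shape==(3,3): return a
    return R.from_rotvec(a).as_matrix() if a.size==3 else R.from_quat(a).as_matrix()
def ray(im,uv):
    n=cv2.undistortPoints(np.array(uv,float).reshape(-1,1,2),K(im),np.array(im['distortion'],float)).reshape(-1,2)
    return np.c_[n,np.ones(len(n))]@att(im).T
def onz(im,uv,z):
    d=ray(im,uv); e=np.array(im['eye'],float)
    return e+d*((z-e[2])/d[:,2])[:,None]
def save(im,n,crop=None,s=1):
    p=im['pixels'][:,:,::-1]
    if crop: p=p[crop[1]:crop[3],crop[0]:crop[2]]
    cv2.imwrite('pics/'+n+'.png',cv2.resize(p,None,fx=s,fy=s,interpolation=cv2.INTER_CUBIC))
E
python3 - <<'E'
from h import *
o=get_obs(); print(o)
for n in('top','side'):
    im=get_image(n); np.save(n+'0.npy',im,allow_pickle=True); save(im,n+'0',s=1.4)
    print(n,im['eye'],im['attitude'],im['fx'],im['distortion'])
E
```

```text
pics
{'t': 0.0, 'qpos': array([ 1.08101506e+00,  4.23866085e-01,  1.63072310e+00, -1.10185473e-05,
        1.08858209e+00, -1.90089613e-02]), 'qvel': array([-8.77802638e-04, -8.26408127e-04, -1.46454828e-03,  5.62736688e-04,
       -7.89475255e-05, -1.84008753e-03]), 'joint_torque': array([-1.97099365e-05, -5.44623256e+01, -2.73670381e+01,  6.43417309e-02,
        2.27750785e-02, -1.46809293e-04]), 'ee_pos': array([283.19776454, 556.51045061, 221.8729334 ]), 'orientation': array([-7.32579075e-01, -3.05458505e+00,  2.40344630e-03]), 'ft_force': array([ 0.01898917, -0.81107127, -0.00672991]), 'moment': array([-0.03435731, -0.01098411,  0.01514381]), 'width': 87.67344662166374}
top [ 484.2426513   -58.91064293 1100.72559897] [-2.17409718  2.18341379 -0.10609351] 441.0225323339093 [-0.01860756  0.          0.          0.          0.        ]
side [  382.13262845 -1167.30107606   697.60270719] [-2.08630486  0.18683854 -0.07388542] 543.0554239238835 [-0.04937181  0.          0.          0.          0.        ]
```

View pics/top0.png

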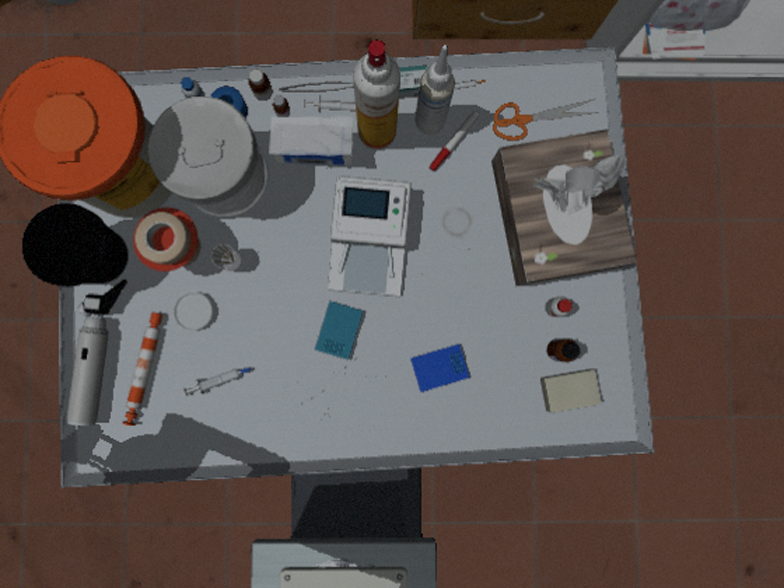

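View pics/side0.png

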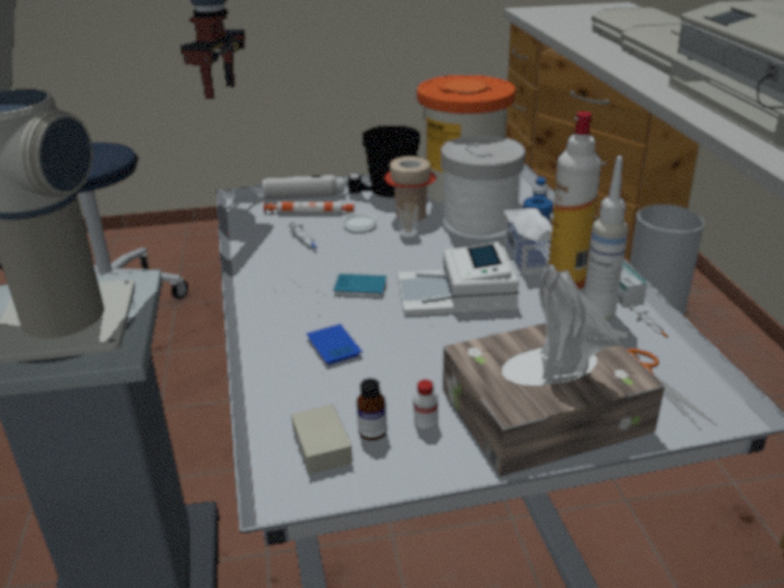

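The target candidates are the teal-backed cassette at about (340,330) in the enlarged top view and the blue one at (441,367). The description picks the teal one, which lies in front of the reader's deck. The reader's front edge runs from about (328,291) to (404,296).

```bash
cat >> h.py <<'E'
def cloud(im):
    z=im['range_z']; v,u=np.mgrid[0:420,0:560]
    d=ray(im,np.c_[u.ravel(),v.ravel()]); P=np.array(im['eye'],float)+d*z.reshape(-1,1)
    P[z.ravel()==0]=np.nan
    return P.reshape(420,560,3)
def teal(im):
    h=cv2.cvtColor(im['pixels'],cv2.COLOR_RGB2HSV)
    m=cv2.inRange(h,(83,90,40),(100,255,255))
    cs,_=cv2.findContours(m,cv2.RETR_EXTERNAL,cv2.CHAIN_APPROX_NONE)
    return cs
E
python3 - <<'E'
from h import *
im=np.load('top0.npy',allow_pickle=True).item()
save(im,'crop0',(215,115,345,285),4)
C=cloud(im)
for uv in [(200,260),(262,200),(262,190),(262,145),(243,236),(240,230),(300,250)]:
    print(uv,C[uv[1],uv[0]].round(1))
for c in teal(im):
    a=cv2.contourArea(c)
    if a>200:
        P=onz(im,c.reshape(-1,2),12)[:,:2]
        r=cv2.minAreaRect(P.astype(np.float32)); print(a,r,cv2.boxPoints(r).round(1).tolist())
# reader heights
m=(C[:,:,2]>8)&(C[:,:,2]<100)
m[:, :225]=0;m[:,305:]=0;m[:120]=0;m[215:]=0
q=C[m]; print(len(q))
hood=q[(q[:,2]>45)]; print('hood',cv2.minAreaRect(hood[:,:2].astype(np.float32)))
for lo,hi in((8,19),(19,40),(40,60),(60,80)): 
    s=q[(q[:,2]>lo)&(q[:,2]<hi)]; print(lo,len(s),s.min(0).round(),s.max(0).round())
deck=q[(q[:,2]<24)]; print('all',cv2.minAreaRect(q[:,:2].astype(np.float32)))
# occupied objects
m=(C[:,:,2]>6); 
E
```

```text
(200, 260) [457.5 112.8   4.4]
(262, 200) [604.6 -40.9  15.7]
(262, 190) [629.8 -40.9  13.8]
(262, 145) [730.5 -42.1  68.7]
(243, 236) [516.    6.3  11.4]
(240, 230) [530.6  13.4  15.9]
(300, 250) [ 480.9 -134.8    0. ]
844.5 ((517.8099975585938, 9.297271728515625), (61.6996955871582, 89.0141830444336), 73.08209991455078) [[466.29998779296875, -7.300000190734863], [551.4000244140625, -33.20000076293945], [569.4000244140625, 25.899999618530273], [484.20001220703125, 51.79999923706055]]
4275
hood ((721.4323120117188, -48.006858825683594), (130.10809326171875, 110.66161346435547), 84.41000366210938)
8 1658 [ 579. -106.    8.] [673.  29.  19.]
19 171 [ 587. -108.   19.] [675.  22.  40.]
40 651 [ 661. -117.   40.] [781.  21.  60.]
60 1795 [ 664. -114.   60.] [777.  18.  76.]
all ((680.2520751953125, -43.806312561035156), (130.4615020751953, 193.43536376953125), 84.42375183105469)
```

View pics/crop0.png

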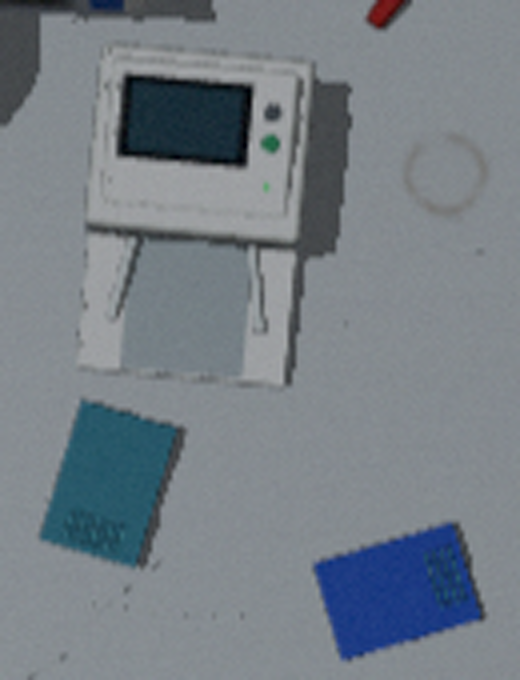

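The crop confirms it: teal back, grip ridges at the robot end and the well end towards the deck. The blue one at crop (400,590) is the decoy. Next I refine the reader frame and work out the first move.

```bash
cat >> h.py <<'E'
O=np.array([583.2,-34.3,0]); PSI=np.radians(-5.6)
RR=R.from_euler('z',PSI).as_matrix()
def toR(P): return (np.asarray(P,float)-O)@RR   # world -> reader
def toW(P): return np.asarray(P,float)@RR.T+O
def Rt(yaw,tilt=0):
    """tool: yaw=angle(deg) of tool x in reader frame, pointing down, tilt about tool y"""
    return R.from_matrix(RR)*R.from_euler('z',yaw,degrees=True)*R.from_euler('x',180,degrees=True)*R.from_euler('y',tilt,degrees=True)
def state(pr=True):
    o=get_obs(); q=R.from_rotvec(o['orientation']); M=RR.T@q.as_matrix()
    if pr: print('t%.2f'%o['t'],'readerpos',toR(o['ee_pos']).round(2),'toolx yaw %.1f'%np.degrees(np.arctan2(M[1,0],M[0,0])),'zr',M[:,2].round(3),'F_r',(o['ft_force']@RR).round(1),'w%.1f'%o['width'])
    return o,q
def delta(p_r,yaw,tilt=0):
    o,q=state(); d=q.inv().apply(toW(p_r)-o['ee_pos'])/10
    r=(q.inv()*Rt(yaw,tilt)).as_rotvec(degrees=True)
    print('tool shift cm',d.round(2),'turn deg',r.round(2)); return d,r
E
python3 - <<'E'
from h import *
im=np.load('top0.npy',allow_pickle=True).item()
P=onz(im,[(235,207.5),(287.5,211)],14);print(P.round(1),toR(P).round(1), np.degrees(np.arctan2(*(P[0]-P[1])[:2])))
# front edge by brightness along columns
g=cv2.cvtColor(im['pixels'],cv2.COLOR_RGB2GRAY).astype(float)
for u in (238,242,280,284): print(u,g[200:218,u].astype(int))
print('cassette',toR([[517.8,9.3,0],[466.3,-7.3,0],[484.2,51.8,0],[569.4,25.9,0],[551.4,-33.2,0]]).round(1))
delta([-69,105,150],90)
E
```

```text
[[ 586.4   26.    14. ]
 [ 577.2 -103.8   14. ]] [[ -2.7  60.3  14. ]
 [  0.8 -69.8  14. ]] 4.056330934143769
238 [159 158 159 161 160 158 149 127 130 139 137 140 137 139 139 106  62  75]
242 [157 158 157 160 160 160 157 132 120 140 139 136 138 136 139 141 106  67]
280 [156 158 159 158 158 158 160 159 162 156 136 126 137 137 138 137 138 138]
284 [161 158 159 158 162 158 158 158 157 158 159 138 128 135 138 137 138 139]
cassette [[ -69.3   37.     0. ]
 [-119.    15.5    0. ]
 [-106.9   76.     0. ]
 [ -19.6   58.6    0. ]
 [ -31.8   -2.     0. ]]
t0.10 readerpos [-356.19  558.79  222.01] toolx yaw 158.6 zr [-0.001 -0.001 -1.   ] F_r [-1.   1.1  0.2] w87.3
tool shift cm [-43.28 -31.78   7.24] turn deg [-7.000e-02  4.000e-02  6.863e+01]
```

```bash
python3 - <<'E'
from h import *
im=np.load('top0.npy',allow_pickle=True).item()
g=cv2.cvtColor(im['pixels'],cv2.COLOR_RGB2GRAY).astype(float)
for r in (204,199):
    l=g[r]; d=np.diff(l)
    u=[i for i in range(228,295) if abs(d[i])>7]
    print(r,[(i+.5,int(d[i]),toR(onz(im,[(i+.5,r)],14))[0,1].round(1)) for i in u])
r=160;l=g[r];d=np.diff(l)
print([(i+.5,int(d[i]),toR(onz(im,[(i+.5,r)],64))[0,1].round(1)) for i in range(228,300) if abs(d[i])>7])
si=np.load('side0.npy',allow_pickle=True).item(); C=cloud(si)
q=toR(C.reshape(-1,3)); m=(q[:,2]>30)&(q[:,2]<80)&(abs(q[:,0]-140)<70)&(abs(q[:,1])<90); print('side hood',np.nanpercentile(q[m],[1,99],axis=0).round(1))
E
```

```text
204 [(233.5, 8, np.float64(64.9)), (234.5, 9, np.float64(62.4)), (244.5, -27, np.float64(37.8)), (275.5, 28, np.float64(-38.6)), (285.5, -45, np.float64(-63.3)), (286.5, -35, np.float64(-65.8)), (288.5, 58, np.float64(-70.7))]
199 [(233.5, -12, np.float64(66.2)), (234.5, 27, np.float64(63.7)), (244.5, -15, np.float64(39.0)), (245.5, -15, np.float64(36.6)), (275.5, 26, np.float64(-37.5)), (276.5, 8, np.float64(-39.9)), (286.5, -81, np.float64(-64.6)), (288.5, 58, np.float64(-69.6)), (289.5, 10, np.float64(-72.0))]
[(236.5, 12, np.float64(63.9)), (239.5, -19, np.float64(56.8)), (240.5, 15, np.float64(54.4)), (241.5, -16, np.float64(52.0)), (242.5, 19, np.float64(49.6)), (281.5, 8, np.float64(-42.9)), (285.5, -18, np.float64(-52.4)), (286.5, -53, np.float64(-54.8)), (287.5, 68, np.float64(-57.2)), (289.5, -35, np.float64(-61.9)), (290.5, -43, np.float64(-64.3))]
side hood [[ 83.  -68.8  30.8]
 [190.6  55.3  72.9]]
```

{"fn": "play_rows", "kwargs": {"plan": "4.5 -5 -4 0 0 0 8; 4.5 -5 -4 0 0 0 8; 4.5 -5 -3 0 0 0 8; 4.5 -5 -3 0 0 0 8; 4.5 -5 -3 0 0 0 8; 4.5 -5 -3 0 0 0 8; 4.5 -4 -2 0 0 0 8; 4.5 -4 -2 0 0 0 8; 4.5 0 0 0 0 0 4.6; 4.5 0 0 0 0 0 0; 4.5 0 0 0 0 0 0"}}

```text
t: 1.48
ee_pos: [319.4, 124.6, 222.7]
orientation: [2.325, 2.113, -0.0]
ft_force: [-0.3, 0.0, 0.5]
width: 45.0
```

```bash
python3 - <<'E'
from h import *
delta([-69,100,4],90)
E
```

```text
t1.48 readerpos [-278.02  132.36  222.67] toolx yaw 90.1 zr [ 0. -0. -1.] F_r [-0.3  0.   0.5] w45.0
tool shift cm [-3.29 20.89 21.87] turn deg [0.   0.   0.14]
```

{"fn": "play_rows", "kwargs": {"plan": "4.5 -1.1 5 4 0 0 0; 4.5 -1.1 5 4 0 0 0; 4.5 -1.1 5 4 0 0 0; 4.5 0 5.9 4 0 0 0; 4.5 0 0 3.8 0 0 0; 4.5 0 0 2 0 0 0; 4.5 0 0 0 0 0 0; 4.5 0 0 0 0 0 0"}}

```text
t: 2.48
ee_pos: [511.7, 74.1, 14.6]
orientation: [2.325, 2.112, 0.001]
ft_force: [1.2, 0.4, 0.7]
width: 44.7
```

```bash
python3 - <<'E'
from h import *
delta([-69,41,4],90)
E
```

```text
t2.48 readerpos [-81.72 100.93  14.61] toolx yaw 90.1 zr [ 0.001  0.    -1.   ] F_r [1.2 0.5 0.7] w44.7
tool shift cm [-6.    1.26  1.06] turn deg [ 0.03 -0.01  0.09]
```

{"fn": "play_rows", "kwargs": {"plan": "4.5 0 1.2 0 0 0 0; 4.5 0 0 1 0 0 0; 4.5 -0.5 0 0 0 0 0; 4.5 -0.5 0 0 0 0 0; 4.5 -0.5 0 0 0 0 0; 4.5 -0.5 0 0 0 0 0; 4.5 -0.5 0 0 0 0 0; 4.5 -0.5 0 0 0 0 0; 4.5 -0.5 0 0 0 0 0; 4.5 -0.5 0 0 0 0 0; 4.5 -0.5 0 0 0 0 0; 4.5 -0.5 0 0 0 0 0; 4.5 -0.5 0 0 0 0 0; 4.5 -0.3 0 0 0 0 0; 4.5 0 0 0 0 0 0; 4.5 1.5 0 0 0 0 0; 4.5 0 0 -4 0 0 0; 4.5 0 0 0 0 0 0"}}

```text
t: 4.72
ee_pos: [520.9, 30.8, 46.2]
orientation: [2.324, 2.11, 0.005]
ft_force: [0.3, 0.2, -0.4]
width: 44.9
```

```bash
cat >> h.py <<'E'
def cass(im,z=12):
    c=max(teal(im),key=cv2.contourArea)
    P=toR(onz(im,c.reshape(-1,2),z))[:,:2].astype(np.float32); r=cv2.minAreaRect(P)
    print('area',cv2.contourArea(c),'centre',np.round(r[0],1),'size',np.round(r[1],1),'ang %.1f'%r[2]); print(cv2.boxPoints(r).round(1).tolist()); return c
E
python3 - <<'E'
from h import *
im=get_image('top'); cass(im); save(im,'t1',(200,120,350,290),4)
delta([-145,0,60],0)
E
```

```text
area 527.0 centre [-62.9 -10.3] size [90.2 42.6] ang 3.9
[[-109.4000015258789, 7.900000095367432], [-106.5, -34.599998474121094], [-16.5, -28.5], [-19.399999618530273, 14.0]]
t4.78 readerpos [-69.18  58.47  45.09] toolx yaw 90.1 zr [ 0.003  0.    -1.   ] F_r [-0.1  0.5 -0.1] w45.2
tool shift cm [-5.84 -7.59 -1.51] turn deg [ 0.1  -0.13 90.07]
```

View pics/t1.png

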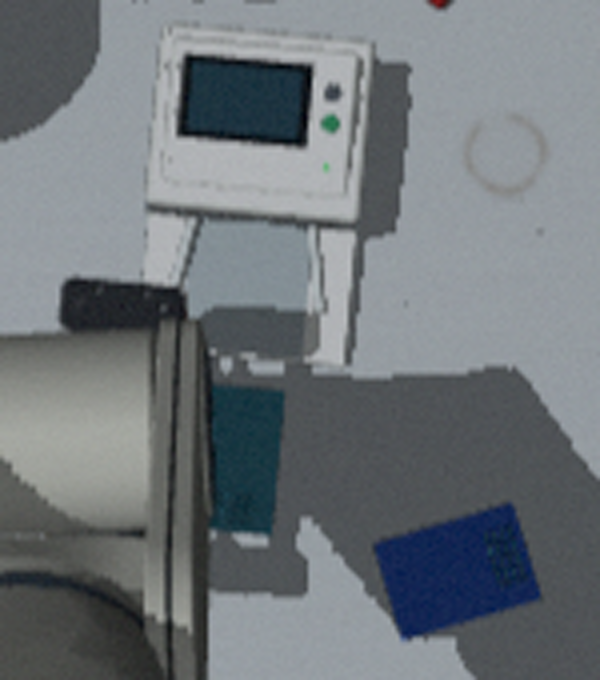

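{"fn": "play_rows", "kwargs": {"plan": "3 0 0 -3 0 0 0; 3 -2 -4.5 0 0 0 0; 3 -2 -4.5 0 0 0 0; 3 -1.8 -4.1 0 0 0 0; 3 0 0 0 0 0 10; 3 0 0 0 0 0 10; 3 0 0 0 0 0 10; 3 0 0 0 0 0 10; 3 0 0 0 0 0 10; 3 0 0 0 0 0 10; 3 0 0 0 0 0 10; 3 0 0 0 0 0 10; 3 0 0 0 0 0 10; 3 0 0 0 0 0 0"}}

```text
t: 6.52
ee_pos: [382.6, -15.0, 73.6]
orientation: [-3.138, 0.15, 0.002]
ft_force: [-0.4, 0.3, 0.1]
width: 30.1
```

```bash
python3 - <<'E'
from h import *
im=get_image('top'); cass(im); save(im,'t2',(200,120,350,290),4)
delta([-135,0,9],0)
E
```

```text
area 835.5 centre [-63.    0.7] size [61.7 88. ] ang 89.9
[[-107.0999984741211, -30.100000381469727], [-19.100000381469727, -30.200000762939453], [-19.0, 31.5], [-107.0, 31.600000381469727]]
t6.58 readerpos [-201.47   -0.4    73.67] toolx yaw 0.2 zr [-0.001 -0.    -1.   ] F_r [-0.1 -0.1 -1. ] w29.8
tool shift cm [ 6.65 -0.01  6.46] turn deg [0.   0.06 0.24]
```

View pics/t2.png

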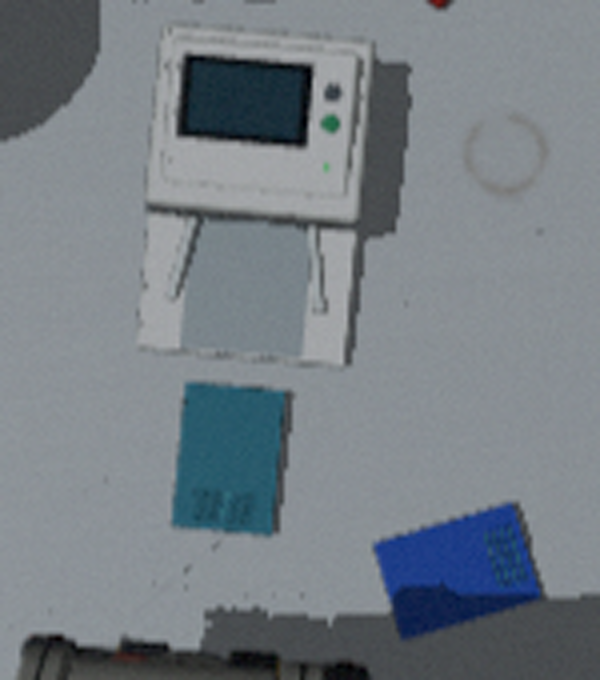

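The view shows the cassette lined up with the lane, its corners at about (185,383), (290,392), (275,533) and (173,525) in the crop. The measured yaw is about 0° and it sits about 1 mm left. Now I bring the fingertips behind the window end.

{"fn": "play_rows", "kwargs": {"plan": "3 4 0 0 0 0 0; 3 3 0 3 0 0 0; 3 0 0 2.6 0 0 0; 3 0 0 0.8 0 0 0; 3 0 0 0 0 8 0; 3 0 0 0 0 7 0; 3 0 0 0 0 0 0; 3 0 0 0 0 0 0"}}

```text
t: 7.58
ee_pos: [458.9, -22.1, 18.1]
orientation: [3.1, -0.15, 0.394]
ft_force: [1.0, -0.1, 0.9]
width: 30.1
```

```bash
python3 - <<'E'
from h import *
delta([-118,0,6.9],0,15)
delta([-100,0,6.9],0,15)
E
```

```text
t7.58 readerpos [-1.2491e+02 -1.0000e-02  1.8110e+01] toolx yaw 0.1 zr [ 0.25  -0.001 -0.968] F_r [ 1.1 -0.   0.9] w30.1
tool shift cm [ 0.39 -0.    1.26] turn deg [0.04 0.5  0.07]
t7.58 readerpos [-1.2491e+02 -1.0000e-02  1.8110e+01] toolx yaw 0.1 zr [ 0.25  -0.001 -0.968] F_r [ 1.1 -0.   0.9] w30.1
tool shift cm [2.13 0.   1.71] turn deg [0.04 0.5  0.07]
```

{"fn": "play_rows", "kwargs": {"plan": "3 -0.29 0 1.08 0 0 0; 3 0 0 0 0 0 0; 3 0.39 0 0.1 0 0 0; 3 0.39 0 0.1 0 0 0; 3 0.39 0 0.1 0 0 0; 3 0.39 0 0.1 0 0 0; 3 0.39 0 0.1 0 0 0; 3 0.29 0 0.08 0 0 0; 3 0 0 0 0 0 0"}}

```text
t: 8.7
ee_pos: [482.8, -24.3, 10.6]
orientation: [3.101, -0.151, 0.377]
ft_force: [-0.6, -0.1, 1.0]
width: 30.0
```

```bash
python3 - <<'E'
from h import *
delta([-100,0,6.9],0,15)
im=get_image('top'); cass(im)
E
```

```text
t8.70 readerpos [-100.93    0.11   10.59] toolx yaw 0.0 zr [ 0.24  -0.002 -0.971] F_r [-0.6 -0.1  1. ] w30.0
tool shift cm [0.   0.01 0.38] turn deg [0.1  1.13 0.02]
area 812.5 centre [-49.9   0.7] size [61.6 89.1] ang 89.6
[[-94.69999694824219, -29.799999237060547], [-5.5, -30.399999618530273], [-5.199999809265137, 31.200000762939453], [-94.30000305175781, 31.700000762939453]]
```

{"fn": "play_rows", "kwargs": {"plan": "3 -0.77 0 -0.21 0 0 0; 3 -0.1 0 0.38 0 1 0; 3 0 0 0 0 0 0; 3 0 0 0 0 0 0"}}

```text
t: 9.25
ee_pos: [475.9, -23.5, 9.1]
orientation: [3.098, -0.151, 0.397]
ft_force: [0.3, -1.1, 0.5]
width: 30.1
```

```bash
python3 - <<'E'
from h import *
delta([-100,0,6.9],0,15)
E
```

```text
t9.25 readerpos [-107.82    0.31    9.14] toolx yaw 0.0 zr [ 0.252 -0.002 -0.968] F_r [ 0.5 -1.1  0.5] w30.1
tool shift cm [0.7  0.03 0.41] turn deg [0.13 0.38 0.03]
```

{"fn": "play_rows", "kwargs": {"plan": "3 -0.07 0 0.25 0 0 0; 3 0 0 0 0 0 0; 3 0 0 0 0 0 0"}}

```text
t: 9.62
ee_pos: [476.3, -23.5, 7.5]
orientation: [3.098, -0.151, 0.394]
ft_force: [0.0, -0.2, -0.3]
width: 29.5
```

```bash
python3 - <<'E'
from h import *
delta([-100,0,6.9],0,15)
E
```

```text
t9.62 readerpos [-107.4     0.32    7.52] toolx yaw 0.0 zr [ 0.25  -0.002 -0.968] F_r [ 0.1 -0.2 -0.3] w29.5
tool shift cm [0.7  0.03 0.24] turn deg [0.14 0.52 0.02]
```

{"fn": "play_rows", "kwargs": {"plan": "3 0.29 0 0.08 0 0 0; 3 0.29 0 0.08 0 0 0; 3 0.1 0 0.03 0 0 0; 3 0.05 0 0.01 0 0 0; 3 0 0 0 0 0 0"}}

```text
t: 10.25
ee_pos: [482.6, -24.2, 7.2]
orientation: [3.099, -0.151, 0.39]
ft_force: [-4.9, -0.3, 4.1]
width: 30.2
```

```bash
python3 - <<'E'
from h import *
im=get_image('top'); cass(im)
delta([-99.7,0,7],0,15)
E
```

```text
area 835.0 centre [-45.7   0.6] size [61.8 89.3] ang 89.9
[[-90.4000015258789, -30.200000762939453], [-1.0, -30.299999237060547], [-1.0, 31.5], [-90.30000305175781, 31.600000381469727]]
t10.30 readerpos [-101.14    0.27    7.19] toolx yaw 0.0 zr [ 0.248 -0.003 -0.969] F_r [-6.  -1.1  3. ] w29.8
tool shift cm [0.13 0.03 0.05] turn deg [0.15 0.64 0.03]
```

```bash
cat > arc.py <<'E'
from h import *
import sys
# usage: th_now th_end step tilt_end press_mm offx offz ; offsets: contact W vs model
h=2.2
def W(th):
    s,c=np.sin(np.radians(th)),np.cos(np.radians(th)); u=np.array([c,-s]);w=np.array([s,c])
    if th<=90: A=np.array([0,max(12*c-4*s,4*c,0)])
    else: A=np.array([-14*-c/s,0])
    return A-90*u-h*w,u,w
def tcp(th,t,off):
    p,u,w=W(th); t_=np.radians(t)
    x=np.array([np.cos(t_),np.sin(t_)]); f=np.array([np.sin(t_),-np.cos(t_)])
    D=-(4-h)*w@f   # penetration of lip corner D beyond finger end plane if <0
    pen=max(0,(4-h)*w@f)
    return p-10*x+off-pen*f
def plan(th0,th1,step,t1,press,off):
    o,q=state(); P=toR(o['ee_pos']); z=(RR.T@q.as_matrix())[:,2]; t0=np.degrees(np.arctan2(z[0],-z[2]))
    m=tcp(th0,t0,off); print('model-now',m.round(2),'tilt %.1f'%t0)
    cur=np.array([P[0],P[2]]); t=t0; n=int(round((th1-th0)/step)); rows=[]
    for i in range(1,n+1):
        th=th0+step*i; tn=t0+(t1-t0)*i/n
        tgt=tcp(th,tn,off)+press*W(th)[1]
        d=(tgt-cur)/10; a=np.radians(t)
        sx=round(d@[np.cos(a),np.sin(a)],2); sz=round(d@[np.sin(a),-np.cos(a)],2); r=round(tn-t,1)
        rows.append('3 %g 0 %g 0 %g 0'%(sx,sz,r))
        cur=cur+10*(sx*np.array([np.cos(a),np.sin(a)])+sz*np.array([np.sin(a),-np.cos(a)])); t+=r
    print('; '.join(rows)); print('end target',cur.round(1),t)
a=list(map(float,sys.argv[1:])); plan(*a[:5],np.array(a[5:7]))
E
python3 arc.py 0 20 4 18 0.1 0 0
```

```text
t10.30 readerpos [-101.14    0.27    7.19] toolx yaw 0.0 zr [ 0.248 -0.003 -0.969] F_r [-6.  -1.1  3. ] w29.8
model-now [-99.69   7.32] tilt 14.4
3 0.31 0 -0.54 0 0.7 0; 3 0.2 0 -0.54 0 0.8 0; 3 0.25 0 -0.52 0 0.7 0; 3 0.29 0 -0.49 0 0.7 0; 3 0.33 0 -0.46 0 0.7 0
end target [-94.8  35.5] 17.959155812110357
```

```bash
python3 arc.py 0 20 4 18 0.1 -1.45 -0.1|tail -2
```

```text
3 0.16 0 -0.56 0 0.7 0; 3 0.21 0 -0.55 0 0.8 0; 3 0.25 0 -0.52 0 0.7 0; 3 0.29 0 -0.49 0 0.7 0; 3 0.33 0 -0.45 0 0.7 0
end target [-96.2  35.4] 17.959155812110357
```

{"fn": "play_rows", "kwargs": {"plan": "3 0.18 0 -0.56 0 0.7 0; 3 0.21 0 -0.55 0 0.8 0; 3 0.25 0 -0.52 0 0.7 0"}}

```text
t: 10.68
ee_pos: [484.7, -24.3, 25.7]
orientation: [3.089, -0.151, 0.447]
ft_force: [-5.5, 0.6, 0.3]
width: 30.0
```

```bash
python3 - <<'E'
from h import *
state()
im=get_image('side'); save(im,'s1',(230,150,400,270),4)
E
python3 arc.py 12 28 4 20 0.1 -1.45 -0.1
```

```text
t10.68 readerpos [-99.03   0.35  25.7 ] toolx yaw 0.0 zr [ 0.284 -0.003 -0.959] F_r [-5.6  0.   0.3] w30.0
t10.72 readerpos [-98.9    0.35  26.2 ] toolx yaw 0.0 zr [ 0.284 -0.003 -0.959] F_r [-6.2 -0.3  0.9] w30.1
model-now [-99.53  24.52] tilt 16.5
3 0.19 0 -0.34 0 0.9 0; 3 0.34 0 -0.46 0 0.8 0; 3 0.37 0 -0.41 0 0.9 0; 3 0.42 0 -0.38 0 0.9 0
end target [-91.2  45.4] 20.022509092750028
```

View pics/s1.png

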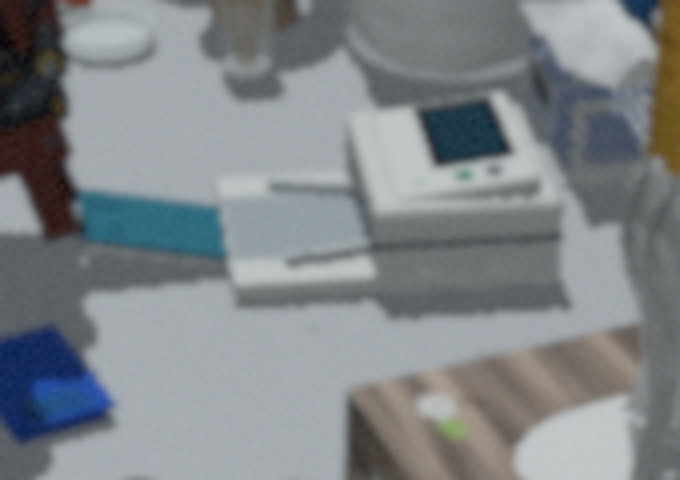

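The side view shows the fingertip at about (60,220) in the crop holding the window end up, with shadow under it. It is tipping at about 6 N, so I continue.

```bash
python3 arc.py 13 43 5 24 0.15 -1.45 -0.1
```

```text
t10.72 readerpos [-98.9    0.35  26.2 ] toolx yaw 0.0 zr [ 0.284 -0.003 -0.959] F_r [-6.2 -0.3  0.9] w30.1
model-now [-99.23  25.95] tilt 16.5
3 0.36 0 -0.57 0 1.2 0; 3 0.45 0 -0.54 0 1.3 0; 3 0.51 0 -0.48 0 1.2 0; 3 0.56 0 -0.41 0 1.3 0; 3 0.62 0 -0.34 0 1.2 0; 3 0.65 0 -0.26 0 1.3 0
end target [-77.8  61.5] 24.02250909275003
```

{"fn": "play_rows", "kwargs": {"plan": "3 0.38 0 -0.57 0 1.2 0; 3 0.45 0 -0.54 0 1.3 0; 3 0.51 0 -0.48 0 1.2 0; 3 0.56 0 -0.41 0 1.3 0"}}

```text
t: 11.22
ee_pos: [503.5, -25.0, 61.7]
orientation: [3.065, -0.15, 0.56]
ft_force: [0.3, -0.2, -0.1]
width: 30.0
```

```bash
python3 arc.py 33 63 5 30 0.15 -1.45 -0.1
```

```text
t11.22 readerpos [-80.24   1.45  61.66] toolx yaw 0.0 zr [ 0.354 -0.005 -0.935] F_r [ 0.3 -0.2 -0.1] w30.0
model-now [-87.48  51.42] tilt 20.7
3 -0.42 0 0.37 0 1.5 0; 3 0.65 0 -0.26 0 1.6 0; 3 0.69 0 -0.18 0 1.5 0; 3 0.71 0 -0.09 0 1.6 0; 3 0.73 0 0 0 1.5 0; 3 0.73 0 0.08 0 1.6 0
end target [-52.9  75.9] 30.008278207053195
```

```bash
python3 - <<'E'
from h import *
im=get_image('top'); cass(im); state(); get_image('top'); get_image('top'); state()
im=get_image('side'); save(im,'s2',(230,150,400,270),4)
E
```

```text
area 664.5 centre [-44.9   0.7] size [78.1 61.7] ang 0.6
[[-84.30000305175781, 31.100000381469727], [-83.5999984741211, -30.600000381469727], [-5.5, -29.799999237060547], [-6.099999904632568, 31.899999618530273]]
t11.28 readerpos [-78.71   1.52  62.71] toolx yaw 0.0 zr [ 0.356 -0.005 -0.934] F_r [ 0.1 -0.6  0.6] w29.9
t11.38 readerpos [-79.05   1.54  61.91] toolx yaw 0.1 zr [ 0.355 -0.005 -0.935] F_r [-0.3  0.   0.2] w30.0
```

View pics/s2.png

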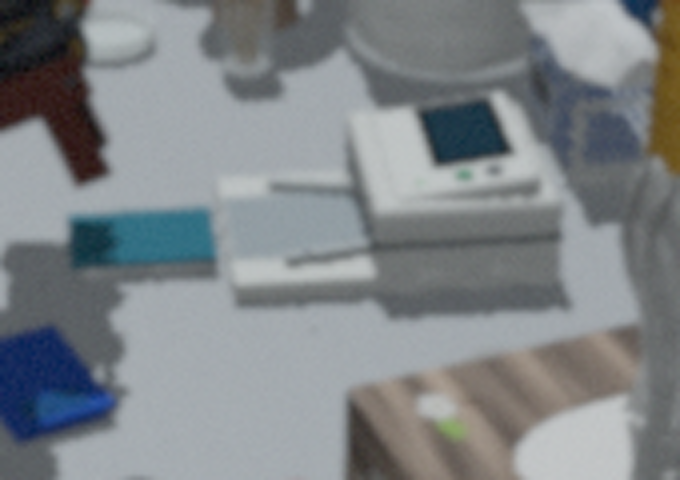

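The side view shows the window end back down, with the cassette flat at about (145,240) and the finger free above it at (90,170). The arm overshot my commanded path. I test turn-only and shift-only rows in free air.

{"fn": "play_rows", "kwargs": {"plan": "3 0 0 0 0 -3 0; 3 0 0 0 0 -3 0; 3 0 0 0 0 0 0; 3 0 0 0 0 0 0; 3 0 0 0 0 0 0"}}

```text
t: 12.05
ee_pos: [502.5, -25.0, 60.6]
orientation: [3.095, -0.152, 0.395]
ft_force: [-0.9, 0.1, 0.9]
width: 29.9
```

```bash
python3 - <<'E'
from h import *
state()
E
```

```text
t12.05 readerpos [-81.23   1.38  60.56] toolx yaw 0.0 zr [ 0.251 -0.005 -0.968] F_r [-0.9  0.1  0.9] w29.9
```

{"fn": "play_rows", "kwargs": {"plan": "3 -0.6 0 0 0 0 0; 3 -0.6 0 0 0 0 0; 3 -0.6 0 0 0 0 0; 3 -0.6 0 0 0 0 0"}}

```text
t: 12.55
ee_pos: [479.4, -22.7, 54.7]
orientation: [3.095, -0.152, 0.395]
ft_force: [-0.3, 0.2, 0.3]
width: 29.9
```

```bash
python3 - <<'E'
from h import *
state()
E
```

```text
t12.55 readerpos [-104.41    1.38   54.71] toolx yaw 0.0 zr [ 0.252 -0.005 -0.968] F_r [-0.3  0.2  0.3] w29.9
```

{"fn": "play_rows", "kwargs": {"plan": "3 0 0 0 0 0 0; 3 0 0 0 0 0 0; 3 0 0 0 0 0 0"}}

```text
t: 12.92
ee_pos: [480.3, -22.8, 54.9]
orientation: [3.095, -0.152, 0.396]
ft_force: [0.3, 0.3, -0.5]
width: 29.9
```

```bash
python3 - <<'E'
from h import *
state()
E
```

```text
t12.93 readerpos [-103.53    1.4    54.92] toolx yaw 0.0 zr [ 0.252 -0.005 -0.968] F_r [ 0.2  0.4 -0.5] w29.9
```

{"fn": "play_rows", "kwargs": {"plan": "3 0.38 0 -0.57 0 1.2 0; 3 0.45 0 -0.54 0 1.3 0; 3 0.51 0 -0.48 0 1.2 0; 3 0.56 0 -0.41 0 1.3 0"}}

```text
t: 13.42
ee_pos: [492.9, -23.9, 80.1]
orientation: [3.07, -0.15, 0.533]
ft_force: [-0.2, 0.8, -0.9]
width: 29.9
```

```bash
python3 - <<'E'
from h import *
state(); get_image('top'); get_image('top'); state()
E
```

```text
t13.43 readerpos [-90.9    1.52  80.1 ] toolx yaw 0.0 zr [ 0.337 -0.005 -0.941] F_r [-0.3  0.8 -0.9] w29.9
t13.53 readerpos [-90.94   1.52  80.08] toolx yaw 0.0 zr [ 0.337 -0.005 -0.942] F_r [-0.3  0.9 -0.8] w29.7
```

{"fn": "play_rows", "kwargs": {"plan": "3 0 0 0 0 0 0; 3 0 0 0 0 0 0"}}

```text
t: 13.78
ee_pos: [492.5, -23.9, 79.3]
orientation: [3.071, -0.151, 0.529]
ft_force: [-0.2, 0.5, 0.0]
width: 29.8
```

```bash
python3 - <<'E'
from h import *
state()
E
```

```text
t13.78 readerpos [-91.29   1.51  79.33] toolx yaw 0.0 zr [ 0.335 -0.005 -0.942] F_r [-0.2  0.5  0. ] w29.8
```

```bash
python3 - <<'E'
from h import *
delta([-116,0.7,30],0,15)
E
```

```text
t13.78 readerpos [-91.29   1.51  79.33] toolx yaw 0.0 zr [ 0.335 -0.005 -0.942] F_r [-0.2  0.5  0. ] w29.8
tool shift cm [-3.98  0.06  3.82] turn deg [ 0.3  -4.56  0.02]
```

{"fn": "play_rows", "kwargs": {"plan": "3 -4 0.06 0 0 0 0; 3 0 0 3.8 0 0 0; 3 0 0 0 0.3 -4.5 0; 3 0 0 0 0 0 0; 3 0 0 0 0 0 0"}}

```text
t: 14.4
ee_pos: [474.6, -21.2, 46.5]
orientation: [3.098, -0.153, 0.368]
ft_force: [-0.5, 0.7, -0.3]
width: 30.3
```

```bash
python3 - <<'E'
from h import *
im=get_image('top'); cass(im)
delta([-112,0.7,7],0,15)
E
```

```text
area 838.5 centre [-51.8   0.5] size [89.1 61.6] ang 0.5
[[-96.5999984741211, 30.899999618530273], [-96.0999984741211, -30.700000762939453], [-7.0, -30.0], [-7.5, 31.600000381469727]]
t14.45 readerpos [-109.63    2.48   46.52] toolx yaw -0.0 zr [ 0.234 -0.006 -0.972] F_r [-0.4  0.2  0.5] w30.1
tool shift cm [-1.16  0.15  3.79] turn deg [ 0.37  1.44 -0.01]
```

{"fn": "play_rows", "kwargs": {"plan": "3 -0.5 0.08 1 0.2 0.7 0; 3 -0.5 0.07 1 0.2 0.7 0; 3 -0.2 0 1 0 0 0; 3 0 0 0.7 0 0 0; 3 0 0 0 0 0 0; 3 0 0 0 0 0 0"}}

```text
t: 15.2
ee_pos: [474.7, -22.4, 11.1]
orientation: [3.1, -0.152, 0.4]
ft_force: [0.1, -0.7, 0.8]
width: 29.7
```

```bash
python3 - <<'E'
from h import *
delta([-112,0.7,7],0,15)
E
```

```text
t15.20 readerpos [-109.17    1.29   11.08] toolx yaw -0.0 zr [ 0.254  0.001 -0.967] F_r [ 0.1 -0.7  0.8] w29.7
tool shift cm [-0.38  0.06  0.32] turn deg [-0.03  0.31 -0.  ]
```

{"fn": "play_rows", "kwargs": {"plan": "3 -0.3 0.06 0.2 0 0 0; 3 -0.2 0 0.2 0 0 0; 3 0 0 0 0 0 0; 3 0 0 0 0 0 0"}}

```text
t: 15.7
ee_pos: [472.2, -22.6, 8.7]
orientation: [3.101, -0.152, 0.39]
ft_force: [0.0, 0.3, -0.4]
width: 29.6
```

```bash
python3 - <<'E'
from h import *
o,q=delta([-102,0.7,7],0,15)
E
```

```text
t15.70 readerpos [-111.63    0.81    8.68] toolx yaw -0.0 zr [ 0.248  0.    -0.969] F_r [ 0.   0.3 -0.4] w29.6
tool shift cm [0.89 0.01 0.4 ] turn deg [-0.01  0.66 -0.01]
```

{"fn": "play_rows", "kwargs": {"plan": "3 -0.07 0 0.25 0 0 0; 3 0.29 0 0.08 0 0 0; 3 0.29 0 0.08 0 0 0; 3 0.29 0 0.08 0 0 0; 3 0 0 0 0 0 0; 3 0 0 0 0 0 0"}}

```text
t: 16.45
ee_pos: [481.7, -23.5, 6.9]
orientation: [3.102, -0.152, 0.387]
ft_force: [0.3, -0.9, 0.2]
width: 30.0
```

```bash
python3 - <<'E'
from h import *
o,q=delta([-101,0.7,7.2],0,15)
E
```

```text
t16.45 readerpos [-102.04    0.86    6.9 ] toolx yaw -0.0 zr [ 0.246 -0.    -0.969] F_r [ 0.4 -0.9  0.2] w30.0
tool shift cm [ 0.11  0.02 -0.  ] turn deg [ 0.    0.76 -0.01]
```

{"fn": "play_rows", "kwargs": {"plan": "3 0.09 0 0.02 0 0 0; 3 0.04 0 0 0 0 0; 3 0 0 0 0 0 0"}}

```text
t: 16.82
ee_pos: [482.5, -23.6, 6.9]
orientation: [3.102, -0.152, 0.386]
ft_force: [-2.4, 0.3, 0.0]
width: 29.9
```

```bash
python3 arc.py 0 20 4 18 0 -1.45 -0.1
```

```text
t16.82 readerpos [-101.3     0.84    6.88] toolx yaw -0.0 zr [ 0.245 -0.    -0.97 ] F_r [-2.4  0.   0. ] w29.9
model-now [-101.15    7.25] tilt 14.2
3 0.18 0 -0.6 0 0.8 0; 3 0.2 0 -0.54 0 0.7 0; 3 0.25 0 -0.52 0 0.8 0; 3 0.29 0 -0.49 0 0.8 0; 3 0.33 0 -0.46 0 0.7 0
end target [-96.3  35.5] 17.979020243058525
```

```bash
python3 arc.py 0 40 4 14.2 0.2 -1.45 -0.2|tail -2
```

```text
3 0.19 0 -0.59 0 0 0; 3 0.2 0 -0.56 0 0 0; 3 0.23 0 -0.54 0 0 0; 3 0.27 0 -0.51 0 0 0; 3 0.31 0 -0.49 0 0 0; 3 0.34 0 -0.46 0 0 0; 3 0.38 0 -0.43 0 0 0; 3 0.41 0 -0.4 0 0 0; 3 0.44 0 -0.36 0 0 0; 3 0.47 0 -0.32 0 0 0
end target [-81.3  60. ] 14.179020243058526
```

{"fn": "play_rows", "kwargs": {"plan": "3 0.22 0 -0.58 0 0 0; 3 0.21 0 -0.56 0 0 0; 3 0 0 0 0 0 0"}}

```text
t: 17.2
ee_pos: [483.4, -23.7, 19.5]
orientation: [3.102, -0.152, 0.385]
ft_force: [-5.5, 0.6, 0.2]
width: 29.9
```

```bash
python3 arc.py 8 40 4 14.2 0.2 -1.45 -0.2
```

```text
t17.20 readerpos [-100.35    0.82   19.46] toolx yaw -0.0 zr [ 0.244 -0.    -0.97 ] F_r [-5.6  0.   0.2] w29.9
model-now [-100.58   19.03] tilt 14.1
3 0.22 0 -0.49 0 0 0; 3 0.27 0 -0.52 0 0 0; 3 0.31 0 -0.49 0 0 0; 3 0.34 0 -0.46 0 0 0; 3 0.38 0 -0.42 0 0 0; 3 0.41 0 -0.4 0 0 0; 3 0.44 0 -0.36 0 0 0; 3 0.46 0 -0.33 0 0.1 0
end target [-81.4  60. ] 14.249213828113941
```

{"fn": "play_rows", "kwargs": {"plan": "3 0.25 0 -0.5 0 0 0; 3 0.28 0 -0.51 0 0 0; 3 0.31 0 -0.49 0 0 0; 3 0 0 0 0 0 0"}}

```text
t: 17.7
ee_pos: [487.2, -24.1, 36.0]
orientation: [3.102, -0.152, 0.383]
ft_force: [-7.5, -0.3, 2.5]
width: 29.9
```

```bash
python3 arc.py 20 40 4 14.2 0.2 -1.45 -0.2
```

```text
t17.70 readerpos [-96.53   0.81  35.97] toolx yaw -0.0 zr [ 0.243 -0.    -0.97 ] F_r [-7.5 -1.   2.5] w29.9
model-now [-96.47  35.99] tilt 14.1
3 0.36 0 -0.45 0 0 0; 3 0.38 0 -0.43 0 0 0; 3 0.41 0 -0.39 0 0.1 0; 3 0.44 0 -0.37 0 -0 0; 3 0.47 0 -0.32 0 0 0
end target [-81.3  60. ] 14.177412265711634
```

{"fn": "play_rows", "kwargs": {"plan": "3 0.35 0 -0.45 0 0 0; 3 0.38 0 -0.43 0 0 0; 3 0.41 0 -0.4 0 0 0; 3 0.44 0 -0.36 0 0 0; 3 0.46 0 -0.33 0 0 0; 3 0 0 0 0 0 0"}}

```text
t: 18.45
ee_pos: [505.8, -25.8, 61.1]
orientation: [3.101, -0.152, 0.394]
ft_force: [0.4, 0.4, -0.6]
width: 30.4
```

```bash
python3 arc.py 40 80 5 14.2 0.1 -1.45 -0.2
```

```text
t18.45 readerpos [-77.83   0.94  61.06] toolx yaw -0.0 zr [ 0.25   0.    -0.968] F_r [ 0.3  0.4 -0.6] w30.4
model-now [-81.49  60.09] tilt 14.5
3 0.25 0 -0.34 0 -0 0; 3 0.66 0 -0.29 0 -0.1 0; 3 0.69 0 -0.22 0 -0 0; 3 0.71 0 -0.16 0 -0 0; 3 0.74 0 -0.12 0 -0.1 0; 3 0.76 0 -0.1 0 -0 0; 3 0.78 0 -0.03 0 -0 0; 3 0.77 0 0.02 0 -0.1 0
end target [-29.   86.4] 14.17840952888655
```

```bash
python3 - <<'E'
from h import *
im=get_image('top'); cass(im); C=cloud(im); c=max(teal(im),key=cv2.contourArea)
m=np.zeros((420,560),np.uint8); cv2.drawContours(m,[c],-1,1,-1); m=cv2.erode(m,np.ones((3,3))); q=toR(C[m>0]); q=q[np.isfinite(q[:,2])]
for a in range(-100,10,15):
    s=q[(q[:,0]>=a)&(q[:,0]<a+15)]
    if len(s): print(a,len(s),np.median(s[:,2]).round(1))
state()
E
```

```text
area 545.0 centre [-38.7   0. ] size [61.6 61.9] ang 89.9
[[-69.5999984741211, -30.700000762939453], [-7.800000190734863, -30.799999237060547], [-7.699999809265137, 30.799999237060547], [-69.5999984741211, 30.799999237060547]]
-70 80 12.7
-55 133 13.4
-40 139 12.5
-25 132 12.9
t18.50 readerpos [-78.4    0.93  60.7 ] toolx yaw -0.0 zr [ 0.249  0.    -0.969] F_r [-0.4 -0.6  0.3] w30.1
```

{"fn": "play_rows", "kwargs": {"plan": "3 -1.2 0 -0.3 0 0 0; 3 -1.2 0 -0.3 0 0 0; 3 -1.2 0 -0.3 0 0 0; 3 -0.3 0 1.1 0 0 0; 3 -0.3 0 1.1 0 0 0; 3 -0.3 0 1.1 0 0 0; 3 -0.3 0 1.1 0 0 0; 3 -0.2 0 0.7 0 0 0; 3 0 0 0 0 0 0; 3 0 0 0 0 0 0"}}

```text
t: 19.75
ee_pos: [467.0, -21.9, 8.8]
orientation: [3.102, -0.152, 0.383]
ft_force: [-0.5, -0.5, -0.0]
width: 29.7
```

```bash
python3 - <<'E'
from h import *
delta([-106,0.7,7],0,14.3)
E
```

```text
t19.75 readerpos [-116.87    1.      8.79] toolx yaw -0.0 zr [ 0.243 -0.    -0.97 ] F_r [-0.4 -0.5 -0. ] w29.7
tool shift cm [1.01 0.03 0.44] turn deg [ 0.02  0.23 -0.01]
```

{"fn": "play_rows", "kwargs": {"plan": "3 -0.04 0 0.18 0 0 0; 3 0.39 0.03 0.1 0 0 0; 3 0.39 0 0.1 0 0 0; 3 0.39 0 0.1 0 0 0; 3 0.29 0 0.08 0 0 0; 3 0.1 0 0.03 0 0 0; 3 0.05 0 0.01 0 0 0; 3 0 0 0 0 0 0"}}

```text
t: 20.75
ee_pos: [482.6, -23.7, 7.1]
orientation: [3.103, -0.152, 0.377]
ft_force: [-5.3, 0.2, 3.7]
width: 29.8
```

```bash
python3 arc.py 0 20 4 14.2 0.2 -1.45 -0.2
```

```text
t20.75 readerpos [-101.15    0.7     7.07] toolx yaw -0.0 zr [ 0.24  -0.001 -0.971] F_r [-5.3 -0.3  3.7] w29.8
model-now [-101.16    7.2 ] tilt 13.9
3 0.17 0 -0.58 0 0.1 0; 3 0.19 0 -0.56 0 0 0; 3 0.23 0 -0.54 0 0.1 0; 3 0.27 0 -0.51 0 0.1 0; 3 0.31 0 -0.49 0 0 0
end target [-96.3  35.9] 14.157869922048338
```

{"fn": "play_rows", "kwargs": {"plan": "3 0.2 0 -0.58 0 0 0; 3 0.2 0 -0.56 0 0 0; 3 0.24 0 -0.54 0 0 0; 3 0.28 0 -0.51 0 0 0; 3 0 0 0 0 0 0"}}

```text
t: 21.38
ee_pos: [485.7, -24.1, 30.9]
orientation: [3.103, -0.152, 0.376]
ft_force: [-7.6, 0.5, 1.1]
width: 29.9
```

```bash
python3 arc.py 16 40 4 14.2 0.2 -1.45 -0.2
```

```text
t21.38 readerpos [-98.02   0.67  30.88] toolx yaw -0.0 zr [ 0.239 -0.001 -0.971] F_r [-7.7 -0.3  1.1] w29.9
model-now [-98.28  30.54] tilt 13.8
3 0.29 0 -0.45 0 0.1 0; 3 0.34 0 -0.46 0 0 0; 3 0.38 0 -0.43 0 0.1 0; 3 0.4 0 -0.4 0 0.1 0; 3 0.44 0 -0.36 0 0 0; 3 0.47 0 -0.32 0 0.1 0
end target [-81.3  60. ] 14.20366002324844
```

{"fn": "play_rows", "kwargs": {"plan": "3 0.33 0 -0.47 0 0 0; 3 0.36 0 -0.45 0 0 0; 3 0 0 0 0 0 0"}}

```text
t: 21.75
ee_pos: [489.2, -24.4, 41.2]
orientation: [3.103, -0.152, 0.373]
ft_force: [-10.1, 0.1, 3.2]
width: 29.7
```

```bash
python3 arc.py 24 40 4 14.2 0.2 -1.45 -0.2
```

```text
t21.75 readerpos [-94.54   0.65  41.17] toolx yaw -0.0 zr [ 0.237 -0.001 -0.972] F_r [-10.1  -0.9   3.2] w29.7
model-now [-94.28  41.36] tilt 13.7
3 0.42 0 -0.43 0 0.1 0; 3 0.41 0 -0.4 0 0.2 0; 3 0.44 0 -0.36 0 0.1 0; 3 0.46 0 -0.32 0 0.1 0
end target [-81.4  60. ] 14.194182931097544
```

{"fn": "play_rows", "kwargs": {"plan": "3 0.4 0 -0.42 0 0 0; 3 0.41 0 -0.4 0 0 0; 3 0 0 0 0 0 0"}}

```text
t: 22.12
ee_pos: [493.8, -24.9, 50.8]
orientation: [3.104, -0.152, 0.369]
ft_force: [-13.5, 1.2, 6.6]
width: 30.1
```

```bash
python3 arc.py 32 48 4 14.2 0.2 -1.45 -0.2
```

```text
t22.12 readerpos [-89.85   0.62  50.78] toolx yaw -0.0 zr [ 0.235 -0.001 -0.972] F_r [-13.6  -0.1   6.6] w30.1
model-now [-88.66  51.34] tilt 13.6
3 0.58 0 -0.38 0 0.2 0; 3 0.46 0 -0.32 0 0.1 0; 3 0.5 0 -0.29 0 0.2 0; 3 0.51 0 -0.24 0 0.1 0
end target [-72.9  67.6] 14.167063585668632
```

```bash
cat > arc2.py <<'E'
from h import *
import sys
# steps(deg) n zp Fdes
st,n,zp,Fd=map(float,sys.argv[1:5])
o,q=state(); P=toR(o['ee_pos']); z=(RR.T@q.as_matrix())[:,2]; t=np.arctan2(z[0],-z[2]); F=o['ft_force']@RR
X=np.array([np.cos(t),np.sin(t)]); Z=np.array([np.sin(t),-np.cos(t)])
Wp=np.array([P[0]+1.45,P[2]+.2])+10*X
d=Wp-[0,zp]; r=np.hypot(*d); a=np.degrees(np.arctan2(d[1],-d[0])); u=-d/r
Fu=-(F[[0,2]]@u); Ft=F[[0,2]]@np.array([np.sin(np.radians(a)),np.cos(np.radians(a))])
print('W',Wp.round(1),'r %.1f ang %.1f'%(r,a),'Fu %.1f Ft(on tool) %.1f'%(Fu,Ft),'tilt %.1f'%np.degrees(t))
dr=(Fu-Fd)*0.15; cur=Wp; rows=[]
for i in range(1,int(n)+1):
    b=np.radians(a+st*i); R_=r+dr*i/n
    tg=np.array([-R_*np.cos(b),zp+R_*np.sin(b)]); e=(tg-cur)/10
    rows.append('3 %.2f 0 %.2f 0 0 0'%(e@X,e@Z)); cur=tg
print('; '.join(rows))
E
python3 arc2.py 4 3 9.6 9
```

```text
t22.12 readerpos [-89.85   0.62  50.78] toolx yaw -0.0 zr [ 0.235 -0.001 -0.972] F_r [-13.6  -0.1   6.6] w30.1
W [-78.7  53.3] r 90.0 ang 29.1 Fu 15.0 Ft(on tool) -0.8 tilt 13.6
3 0.42 0 -0.47 0 0 0; 3 0.45 0 -0.44 0 0 0; 3 0.49 0 -0.41 0 0 0
```

{"fn": "play_rows", "kwargs": {"plan": "3 0.41 0 -0.48 0 0 0; 3 0.44 0 -0.45 0 0 0; 3 0 0 0 0 0 0"}}

```text
t: 22.5
ee_pos: [505.8, -25.9, 63.6]
orientation: [3.102, -0.152, 0.387]
ft_force: [-0.4, 0.0, -0.6]
width: 30.1
```

```bash
python3 arc2.py 4 3 9 10;python3 arc2.py 4 3 6 10|tail -2
```

```text
t22.50 readerpos [-77.84   0.78  63.57] toolx yaw -0.0 zr [ 0.246 -0.    -0.969] F_r [-0.4 -0.  -0.6] w30.1
W [-66.7  66.2] r 87.9 ang 40.6 Fu -0.1 Ft(on tool) -0.8 tilt 14.2
3 0.54 0 -0.29 0 0 0; 3 0.56 0 -0.25 0 0 0; 3 0.57 0 -0.21 0 0 0
W [-66.7  66.2] r 89.9 ang 42.1 Fu -0.1 Ft(on tool) -0.8 tilt 14.2
3 0.56 0 -0.29 0 0 0; 3 0.57 0 -0.24 0 0 0; 3 0.59 0 -0.20 0 0 0
```

{"fn": "play_rows", "kwargs": {"plan": "3 -1.2 0 -0.3 0 0 0; 3 -1.2 0 -0.3 0 0 0; 3 -1.2 0 -0.3 0 0 0; 3 -0.3 0 1.1 0 0 0; 3 -0.3 0 1.1 0 0 0; 3 -0.3 0 1.1 0 0 0; 3 -0.3 0 1.1 0 0 0; 3 -0.29 0 1.1 0 0 0; 3 0 0 0 0 0 0; 3 0 0 0 0 0 0"}}

```text
t: 23.75
ee_pos: [466.6, -22.1, 6.7]
orientation: [3.103, -0.152, 0.378]
ft_force: [-0.1, 0.1, 0.3]
width: 29.8
```

```bash
cat > th.py <<'E'
from h import *
def theta():
    im=get_image('top'); C=cloud(im); c=max(teal(im),key=cv2.contourArea)
    m=np.zeros((420,560),np.uint8); cv2.drawContours(m,[c],-1,1,-1); m=cv2.erode(m,np.ones((3,3)))
    q=toR(C[m>0]); q=q[np.isfinite(q[:,2])&(abs(q[:,1])<40)]
    k,b=np.polyfit(q[:,0],q[:,2],1); 
    for _ in range(3):
        e=q[:,2]-k*q[:,0]-b; s=abs(e)<6; k,b=np.polyfit(q[s,0],q[s,2],1)
    print('theta %.1f z(x=0) %.1f'%(np.degrees(np.arctan(-k)),b),'n',s.sum(),'x',np.percentile(q[s,0],[1,99]).round(1),'y',np.percentile(q[s,1],[1,99]).round(1))
E
python3 - <<'E'
from th import *
theta()
delta([-106,0.7,5.6],0,14.3)
E
```

```text
theta 0.3 z(x=0) 12.5 n 758 x [-92.3 -11.6] y [-28.   27.3]
t23.80 readerpos [-117.19    0.81    6.9 ] toolx yaw -0.0 zr [ 0.24  -0.001 -0.971] F_r [-0.2  0.2  0.4] w29.8
tool shift cm [1.05 0.01 0.4 ] turn deg [ 0.03  0.4  -0.01]
```

{"fn": "play_rows", "kwargs": {"plan": "3 -0.04 0 0.18 0 0 0; 3 0.39 0 0.1 0 0 0; 3 0.39 0 0.1 0 0 0; 3 0.39 0 0.1 0 0 0; 3 0.29 0 0.08 0 0 0; 3 0.11 0 0.03 0 0 0; 3 0.05 0 0.01 0 0 0; 3 0 0 0 0 0 0"}}

```text
t: 24.8
ee_pos: [482.6, -23.6, 5.1]
orientation: [3.103, -0.152, 0.373]
ft_force: [-3.2, 0.3, 0.7]
width: 30.1
```

```bash
python3 - <<'E'
from th import *
state();theta()
E
python3 arc2.py 4 5 10 6
```

```text
t24.80 readerpos [-101.17    0.82    5.07] toolx yaw -0.0 zr [ 0.237 -0.001 -0.972] F_r [-3.2 -0.   0.7] w30.1
theta 0.1 z(x=0) 12.8 n 754 x [-85.4  -4.8] y [-28.   27.2]
t24.85 readerpos [-101.17    0.79    5.07] toolx yaw -0.0 zr [ 0.237 -0.001 -0.972] F_r [-3.3 -0.3  1.7] w30.1
W [-90.    7.6] r 90.0 ang -1.5 Fu 3.2 Ft(on tool) 1.8 tilt 13.7
3 0.16 0 -0.61 0 0 0; 3 0.20 0 -0.59 0 0 0; 3 0.24 0 -0.58 0 0 0; 3 0.28 0 -0.56 0 0 0; 3 0.32 0 -0.54 0 0 0
```

{"fn": "play_rows", "kwargs": {"plan": "3 0.19 0 -0.58 0 0 0; 3 0.2 0 -0.56 0 0 0; 3 0.24 0 -0.54 0 0 0; 3 0.28 0 -0.51 0 0 0; 3 0 0 0 0 0 0"}}

```text
t: 25.48
ee_pos: [485.3, -23.9, 28.9]
orientation: [3.103, -0.152, 0.37]
ft_force: [-7.3, 0.2, 1.5]
width: 29.5
```

```bash
python3 - <<'E'
from th import *
theta()
E
python3 arc2.py 4 4 10 7
```

```text
theta 15.7 z(x=0) 12.8 n 716 x [-82.   -5.2] y [-27.9  26.7]
t25.52 readerpos [-98.5    0.78  28.82] toolx yaw -0.0 zr [ 0.235 -0.001 -0.972] F_r [-7.1  0.8  1. ] w30.1
W [-87.3  31.4] r 89.9 ang 13.7 Fu 7.1 Ft(on tool) -0.7 tilt 13.6
3 0.31 0 -0.55 0 0 0; 3 0.34 0 -0.52 0 0 0; 3 0.38 0 -0.50 0 0 0; 3 0.41 0 -0.47 0 0 0
```

{"fn": "play_rows", "kwargs": {"plan": "3 0.31 0 -0.54 0 0 0; 3 0.34 0 -0.52 0 0 0; 3 0 0 0 0 0 0"}}

```text
t: 25.9
ee_pos: [489.1, -24.3, 40.8]
orientation: [3.103, -0.152, 0.37]
ft_force: [-8.7, 0.5, 2.1]
width: 29.7
```

```bash
python3 - <<'E'
from th import *
theta()
E
python3 arc2.py 4 4 10 7
```

```text
theta 23.8 z(x=0) 12.8 n 690 x [-78.5  -5.2] y [-28.1  26.9]
t25.95 readerpos [-94.74   0.8   40.69] toolx yaw -0.0 zr [ 0.235 -0.001 -0.972] F_r [-8.4 -0.6  2.8] w30.1
W [-83.6  43.2] r 89.9 ang 21.7 Fu 8.8 Ft(on tool) -0.5 tilt 13.6
3 0.38 0 -0.50 0 0 0; 3 0.41 0 -0.48 0 0 0; 3 0.44 0 -0.45 0 0 0; 3 0.47 0 -0.42 0 0 0
```

{"fn": "play_rows", "kwargs": {"plan": "3 -0.07 0 -0.05 0 0 0; 3 -0.07 0 -0.05 0 0 0; 3 0 0 0 0 0 0"}}

```text
t: 26.32
ee_pos: [489.1, -24.2, 41.5]
orientation: [3.103, -0.152, 0.375]
ft_force: [-4.5, 0.0, 2.5]
width: 30.3
```

```bash
python3 - <<'E'
from th import *
theta()
E
python3 arc2.py 4 4 10 7
```

```text
theta 24.0 z(x=0) 13.1 n 684 x [-78.5  -5. ] y [-27.9  26.2]
t26.38 readerpos [-94.64   0.86  41.41] toolx yaw -0.0 zr [ 0.238 -0.001 -0.971] F_r [-4.8 -0.2  1.1] w30.0
W [-83.5  44. ] r 90.1 ang 22.2 Fu 4.9 Ft(on tool) -0.8 tilt 13.8
3 0.39 0 -0.49 0 0 0; 3 0.43 0 -0.46 0 0 0; 3 0.46 0 -0.43 0 0 0; 3 0.48 0 -0.40 0 0 0
```

{"fn": "play_rows", "kwargs": {"plan": "3 -0.06 0 -0.04 0 0 0; 3 -0.05 0 -0.03 0 0 0; 3 0 0 0 0 0 0"}}

```text
t: 26.75
ee_pos: [489.2, -24.2, 42.0]
orientation: [3.102, -0.152, 0.378]
ft_force: [0.2, -0.3, 0.3]
width: 30.1
```

```bash
python3 - <<'E'
from th import *
theta()
E
python3 arc2.py 4 4 10 7
```

```text
theta 0.2 z(x=0) 12.6 n 671 x [-82.6  -9.1] y [-27.7  27.4]
t26.80 readerpos [-94.64   0.91  41.99] toolx yaw -0.0 zr [ 0.24  -0.001 -0.971] F_r [-0.7 -0.6  0.4] w29.9
W [-83.5  44.6] r 90.4 ang 22.5 Fu 0.9 Ft(on tool) 0.1 tilt 13.9
3 0.41 0 -0.48 0 0 0; 3 0.44 0 -0.45 0 0 0; 3 0.47 0 -0.42 0 0 0; 3 0.50 0 -0.38 0 0 0
```

{"fn": "play_rows", "kwargs": {"plan": "3 -1 0 -0.25 0 0 0; 3 -1.1 0 -0.25 0 0 0; 3 -0.27 0.02 1 0 0 0; 3 -0.27 0 1 0 0 0; 3 -0.27 0 1 0 0 0; 3 -0.22 0 0.93 0 0 0; 3 0 0 0 0 0 0; 3 0 0 0 0 0 0"}}

```text
t: 27.8
ee_pos: [466.6, -22.1, 2.4]
orientation: [3.104, -0.152, 0.367]
ft_force: [-3.0, 0.2, 4.5]
width: 30.1
```

```bash
cat > arc3.py <<'E'
from th import *
import sys
# th0 dth n t_end [stuckA: extra zA]
def A_(th):
    s,c=np.sin(np.radians(th)),np.cos(np.radians(th))
    return np.array([0,max(12*c-4*s,4*c,0)]) if th<=90 else np.array([14*c/s,0])
def E1(th,t,ex):
    r=np.radians(th); u=np.array([np.cos(r),-np.sin(r)]);w=np.array([np.sin(r),np.cos(r)])
    D=A_(th)+[0,ex]-90*u-4*w; k=np.radians(min(t+th,75))
    l=min(2.5,2.6/np.sin(k)) if k>0 else 2
    return D+l*np.sin(k)*u-l*np.cos(k)*w
def geo(t): t=np.radians(t); return np.array([np.cos(t),np.sin(t)]),np.array([np.sin(t),-np.cos(t)])
OFF=np.array([-1.4,-.2])
def run(th0,dth,n,t1,ex):
    o,q=state(); P=toR(o['ee_pos'])[[0,2]]; z=(RR.T@q.as_matrix())[:,2]; t=np.degrees(np.arctan2(z[0],-z[2]))
    X,Z=geo(t); e=P-OFF+10*X; print('E1 now',e.round(1),'model@th0',E1(th0,t,ex).round(1),'tilt %.1f'%t)
    r=np.radians(th0);u=np.array([np.cos(r),-np.sin(r)]);w=np.array([np.sin(r),np.cos(r)])
    d=e-(A_(th0)+[0,ex]-90*u-4*w); print('depth %.1f low %.1f'%(d@u,-d@w))
    rows=[];cur=P;t0=t;n=int(n)
    for i in range(1,n+1):
        tn=t0+(t1-t0)*i/n; th=th0+dth*i; g=E1(th,tn,ex)-10*geo(tn)[0]+OFF
        X,Z=geo(t); s=(g-cur)/10; rows.append('3 %.2f 0 %.2f 0 %.1f 0'%(s@X,s@Z,tn-t)); cur=g;t=tn
    print('; '.join(rows)); print('end',cur.round(1))
if __name__=='__main__':
    a=list(map(float,sys.argv[1:]))
    theta(); run(*a)
E
python3 arc3.py 0 4 3 15 0
```

```text
theta 0.1 z(x=0) 12.8 n 760 x [-89.9  -9.4] y [-27.6  27.5]
t27.85 readerpos [-117.23    0.72    2.47] toolx yaw -0.0 zr [ 0.233 -0.001 -0.972] F_r [-2.5  0.3  4.3] w30.2
E1 now [-106.1    5. ] model@th0 [-89.4   5.6] tilt 13.5
depth -16.1 low 3.0
3 1.77 0 -0.24 0 0.5 0; 3 0.18 0 -0.56 0 0.5 0; 3 0.23 0 -0.53 0 0.5 0
end [-99.3  20.5]
```

{"fn": "play_rows", "kwargs": {"plan": "3 0.03 0 -0.2 0 0 0; 3 0.39 0 0.09 0 0 0; 3 0.39 0 0.09 0 0 0; 3 0.39 0 0.09 0 0 0; 3 0.3 0 0.07 0 0 0; 3 0.12 0 0.03 0 0 0; 3 0.08 0 0.02 0 0 0; 3 0 0 0 0 0 0"}}

```text
t: 28.85
ee_pos: [482.7, -23.8, 4.7]
orientation: [3.104, -0.152, 0.366]
ft_force: [-4.6, 0.5, 2.2]
width: 29.7
```

```bash
python3 arc3.py 0 4 6 30 0
```

```text
theta 0.3 z(x=0) 12.5 n 749 x [-84.7  -4.6] y [-27.4  27.5]
t28.90 readerpos [-101.01    0.72    4.71] toolx yaw -0.0 zr [ 0.232 -0.001 -0.973] F_r [-5.4 -1.1  1.2] w29.8
E1 now [-89.9   7.2] model@th0 [-89.4   5.6] tilt 13.4
depth 0.1 low 0.8
3 0.15 0 -0.36 0 2.8 0; 3 0.21 0 -0.51 0 2.8 0; 3 0.28 0 -0.48 0 2.8 0; 3 0.34 0 -0.43 0 2.8 0; 3 0.40 0 -0.39 0 2.8 0; 3 0.44 0 -0.33 0 2.8 0
end [-92.7  34.9]
```

{"fn": "play_rows", "kwargs": {"plan": "3 -0.35 0 -0.08 0 0 0; 3 -0.05 0 0.22 0 0 0; 3 0 0 0 0 0 0; 3 0.35 0 0.09 0 0 0; 3 0.06 0 0.01 0 0 0; 3 0 0 0 0 0 0"}}

```text
t: 29.65
ee_pos: [483.2, -23.8, 2.4]
orientation: [3.104, -0.152, 0.365]
ft_force: [-5.3, 0.4, 3.9]
width: 30.3
```

```bash
python3 arc3.py 0 4 6 30 0
```

```text
theta 0.3 z(x=0) 12.8 n 750 x [-84.5  -4.8] y [-27.5  27.5]
t29.70 readerpos [-100.56    0.71    2.42] toolx yaw -0.0 zr [ 0.232 -0.001 -0.973] F_r [-6.   0.4  4.9] w30.2
E1 now [-89.4   4.9] model@th0 [-89.4   5.6] tilt 13.4
depth 0.6 low 3.1
3 0.16 0 -0.60 0 2.8 0; 3 0.21 0 -0.51 0 2.8 0; 3 0.28 0 -0.48 0 2.8 0; 3 0.34 0 -0.43 0 2.8 0; 3 0.40 0 -0.39 0 2.8 0; 3 0.44 0 -0.33 0 2.8 0
end [-92.7  34.9]
```

{"fn": "play_rows", "kwargs": {"plan": "3 0.19 0 -0.58 0 0 0; 3 0.2 0 -0.56 0 0 0; 3 0 0 0 0 0 0"}}

```text
t: 30.08
ee_pos: [483.8, -23.9, 14.6]
orientation: [3.104, -0.152, 0.363]
ft_force: [-6.4, 0.2, 0.8]
width: 30.1
```

```bash
python3 arc3.py 7.5 3 6 40 0;python3 arc3.py 7.5 3 6 40 1 |tail -4
```

```text
theta 7.9 z(x=0) 12.8 n 748 x [-84.4  -4.9] y [-27.4  27.6]
t30.12 readerpos [-99.99   0.7   14.49] toolx yaw -0.0 zr [ 0.231 -0.001 -0.973] F_r [-6.4 -0.1  0.2] w29.8
E1 now [-88.9  17. ] model@th0 [-89.2  16.7] tilt 13.3
depth 1.2 low 2.0
3 0.14 0 -0.32 0 4.4 0; 3 0.23 0 -0.31 0 4.4 0; 3 0.28 0 -0.28 0 4.4 0; 3 0.32 0 -0.24 0 4.4 0; 3 0.36 0 -0.19 0 4.4 0; 3 0.39 0 -0.14 0 4.4 0
end [-90.4  35.7]
E1 now [-88.9  16.9] model@th0 [-89.2  17.7] tilt 13.3
depth 1.3 low 3.1
3 0.16 0 -0.42 0 4.4 0; 3 0.23 0 -0.31 0 4.4 0; 3 0.28 0 -0.28 0 4.4 0; 3 0.32 0 -0.24 0 4.4 0; 3 0.36 0 -0.19 0 4.4 0; 3 0.39 0 -0.14 0 4.4 0
end [-90.4  36.7]
```

{"fn": "play_rows", "kwargs": {"plan": "3 0.15 0 -0.37 0 4.4 0; 3 0.23 0 -0.31 0 4.4 0; 3 0.28 0 -0.28 0 4.4 0; 3 0 0 0 0 0 0"}}

```text
t: 30.68
ee_pos: [512.7, -18.1, 71.6]
orientation: [3.035, -0.153, 0.601]
ft_force: [-0.3, 0.7, -0.4]
width: 30.2
```

```bash
python3 arc3.py 16.5 4 5 42 0; python3 arc3.py 16.5 4 5 42 1.5 |tail -4
```

```text
theta -0.3 z(x=0) 12.9 n 498 x [-72.2 -13.1] y [-26.2  28.9]
t30.73 readerpos [-72.45   9.05  70.76] toolx yaw 0.1 zr [ 0.38  -0.025 -0.924] F_r [-0.5  0.7 -0.2] w30.0
E1 now [-61.8  74.8] model@th0 [-86.5  29.8] tilt 22.4
depth 12.4 low -48.2
3 -3.60 0 2.84 0 3.9 0; 3 0.45 0 -0.32 0 3.9 0; 3 0.50 0 -0.25 0 3.9 0; 3 0.54 0 -0.17 0 3.9 0; 3 0.55 0 -0.09 0 3.9 0
end [-82.   48.7]
E1 now [-62.3  74.2] model@th0 [-86.5  31.3] tilt 22.3
depth 12.6 low -46.0
3 -3.48 0 2.67 0 3.9 0; 3 0.45 0 -0.32 0 3.9 0; 3 0.50 0 -0.25 0 3.9 0; 3 0.54 0 -0.17 0 3.9 0; 3 0.55 0 -0.09 0 3.9 0
end [-82.   50.2]
```

```bash
python3 - <<'E'
from th import *
o,q=state(); print(o['qpos'].round(3),o['joint_torque'].round(1)); 
im=get_image('side'); save(im,'s3',(200,80,400,270),4)
cass(get_image('top'))
E
```

```text
t30.77 readerpos [-72.93   8.84  70.16] toolx yaw 0.1 zr [ 0.379 -0.025 -0.925] F_r [-0.2  0.2 -0.1] w30.2
[-0.028  0.439  2.221 -0.497  0.109  2.129] [  0.2 -41.1 -12.6  -0.3  -1.3   0.2]
area 583.5 centre [-44.3   1.3] size [69.1 61.8] ang 0.6
[[-79.19999694824219, 31.799999237060547], [-78.5999984741211, -29.899999618530273], [-9.399999618530273, -29.200000762939453], [-10.100000381469727, 32.5]]
```

View pics/s3.png

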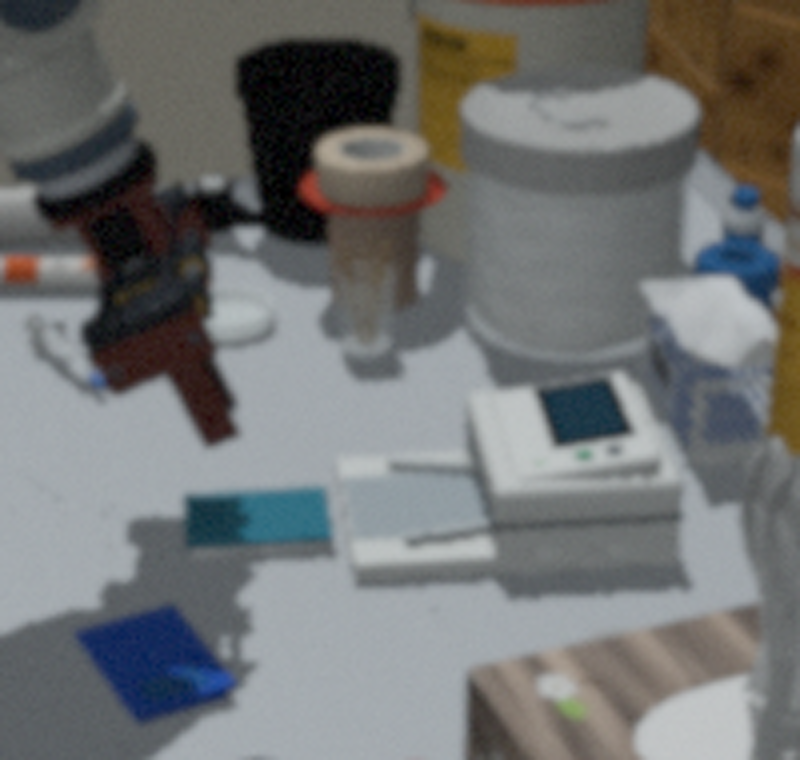

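The side view shows the cassette flat at about (258,518) and the finger clear above it at (215,430). The joint readings explain the slips: forward tilt has driven q5 to its 0.11 limit. I go back to a vertical tool and redo the tip without tilt.

{"fn": "play_rows", "kwargs": {"plan": "3 0 0 -0.2 0 -5 0; 3 0 0 -0.2 0 -5 0; 3 0 0 0 0 -5 0; 3 0 0 0 0 -5 0; 3 0 0 0 0 -2.3 0; 3 0 0 0 0 0 0; 3 0 0 0 0 0 0"}}

```text
t: 31.75
ee_pos: [509.1, -19.7, 72.7]
orientation: [3.108, -0.17, 0.015]
ft_force: [0.4, 0.4, -0.1]
width: 29.7
```

```bash
python3 - <<'E'
from th import *
o,q=delta([-120,0.7,30],0,0); print(o, get_obs()['qpos'].round(3))
delta([-120,0.7,30],0,0)
E
```

```text
t31.75 readerpos [-75.15   7.29  72.73] toolx yaw -0.6 zr [ 0.011 -0.028 -1.   ] F_r [ 0.4  0.5 -0.1] w29.7
tool shift cm [-4.52  0.59  4.24] turn deg [ 1.61 -0.63 -0.65]
[-4.52495871  0.5910743   4.24112626] [-0.045  0.489  1.979 -0.046  0.665  1.672]
t31.75 readerpos [-75.15   7.29  72.73] toolx yaw -0.6 zr [ 0.011 -0.028 -1.   ] F_r [ 0.4  0.5 -0.1] w29.7
tool shift cm [-4.52  0.59  4.24] turn deg [ 1.61 -0.63 -0.65]
```

{"fn": "play_rows", "kwargs": {"plan": "3 0 0 0 1.6 -0.6 -0.6; 3 -1.5 0.2 0 0 0 0; 3 -1.5 0.2 0 0 0 0; 3 -1.4 0.2 0.5 0 0 0; 3 0 0 1.5 0 0 0; 3 0 0 1.5 0 0 0; 3 0 0 1.5 0 0 0; 3 0 0 0.9 0 0 0; 3 0 0 0 0 0 0; 3 0 0 0 0 0 0"}}

```text
t: 33.0
ee_pos: [465.7, -21.5, 14.4]
orientation: [3.137, -0.155, 0.002]
ft_force: [0.6, 0.1, 0.2]
width: 29.9
```

```bash
python3 - <<'E'
from th import *
cass(get_image('top')); delta([-103,0.7,9.3],0,0)
E
```

```text
area 538.5 centre [-38.7   1.4] size [57.9 61.8] ang 0.6
[[-68.0, 32.0], [-67.30000305175781, -29.799999237060547], [-9.399999618530273, -29.200000762939453], [-10.100000381469727, 32.599998474121094]]
t33.05 readerpos [-117.98    1.26   14.57] toolx yaw -0.1 zr [ 0.002 -0.001 -1.   ] F_r [-0.6  0.4 -0.2] w30.0
tool shift cm [1.5  0.05 0.53] turn deg [ 0.04 -0.12 -0.06]
```

{"fn": "play_rows", "kwargs": {"plan": "3 0 0 0.53 0 0 0; 3 0 0 0 0 0 0; 3 0.4 0 0 0 0 0; 3 0.4 0 0 0 0 0; 3 0.4 0.05 0 0 0 0; 3 0.3 0.05 0 0 0 0; 3 0.15 0.05 0 0 0 0; 3 0.05 0 0 0 0 0; 3 0 0 0 0 0 0"}}

```text
t: 34.17
ee_pos: [481.8, -24.7, 8.9]
orientation: [3.137, -0.155, 0.001]
ft_force: [-2.0, -0.1, 1.5]
width: 30.2
```

```bash
python3 - <<'E'
from th import *
cass(get_image('top')); state(); theta()
E
python3 arc.py 0 48 6 0 0 -1 0
```

```text
area 400.0 centre [-22.8  -0.2] size [43.6 61.7] ang 1.3
[[-45.29999923706055, 30.200000762939453], [-43.900001525878906, -31.5], [-0.30000001192092896, -30.5], [-1.7000000476837158, 31.100000381469727]]
t34.23 readerpos [-101.85   -0.3     8.93] toolx yaw -0.1 zr [ 0.001 -0.001 -1.   ] F_r [-2.4 -0.1  0.5] w30.3
theta -0.1 z(x=0) 12.7 n 355 x [-41.9  -4.2] y [-27.6  27.5]
t34.27 readerpos [-101.86   -0.29    8.92] toolx yaw -0.1 zr [ 0.001 -0.001 -1.   ] F_r [-1.9 -0.2  1. ] w30.1
model-now [-101.      9.79] tilt 0.0
3 0.11 0 -0.98 0 -0 0; 3 0.13 0 -0.87 0 -0 0; 3 0.22 0 -0.85 0 -0 0; 3 0.32 0 -0.8 0 -0 0; 3 0.4 0 -0.76 0 -0 0; 3 0.5 0 -0.69 0 -0 0; 3 0.57 0 -0.64 0 -0 0; 3 0.65 0 -0.56 0 -0 0
end target [-72.9  70.4] 0.030370123163334612
```

{"fn": "play_rows", "kwargs": {"plan": "3 0.05 0 0 0 0 0; 3 0.04 0 0 0 0 0; 3 0 0 0 0 0 0"}}

```text
t: 34.65
ee_pos: [481.9, -24.7, 8.9]
orientation: [3.137, -0.155, -0.002]
ft_force: [-5.1, 1.1, 4.1]
width: 30.4
```

```bash
python3 - <<'E'
from th import *
cass(get_image('top'))
E
python3 arc.py 0 48 6 0 0.2 -1.2 -0.8
```

```text
area 390.0 centre [-22.4  -0.1] size [43.  61.7] ang 1.8
[[-44.900001525878906, 30.0], [-43.0, -31.600000381469727], [0.0, -30.299999237060547], [-1.899999976158142, 31.399999618530273]]
t34.70 readerpos [-101.77   -0.31    8.89] toolx yaw -0.1 zr [-0.001 -0.001 -1.   ] F_r [-5.4  0.6  3.9] w30.0
model-now [-101.2     9.01] tilt -0.1
3 0.1 0 -0.9 0 0 0; 3 0.13 0 -0.88 0 0 0; 3 0.22 0 -0.84 0 0 0; 3 0.31 0 -0.8 0 0 0; 3 0.41 0 -0.75 0 0 0; 3 0.49 0 -0.7 0 0 0; 3 0.57 0 -0.63 0 0.1 0; 3 0.65 0 -0.57 0 -0 0
end target [-72.9  69.6] 0.03540870970996142
```

{"fn": "play_rows", "kwargs": {"plan": "3 0.06 0 0 0 0 0; 3 0.06 0 0 0 0 0; 3 0 0 0 0 0 0"}}

```text
t: 35.08
ee_pos: [481.9, -24.7, 8.7]
orientation: [3.137, -0.155, -0.005]
ft_force: [-6.8, 0.3, 5.3]
width: 30.2
```

```bash
python3 - <<'E'
from th import *
cass(get_image('top'))
E
python3 arc.py 0 48 6 0 0.1 -0.8 -0.8
```

```text
area 380.0 centre [-21.8  -0.2] size [41.6 61.6] ang 0.6
[[-43.0, 30.399999618530273], [-42.29999923706055, -31.200000762939453], [-0.699999988079071, -30.799999237060547], [-1.399999976158142, 30.799999237060547]]
t35.12 readerpos [-101.74   -0.3     8.71] toolx yaw -0.1 zr [-0.003 -0.001 -1.   ] F_r [-8.6 -0.1  6.7] w30.0
model-now [-100.8     9.03] tilt -0.2
3 0.13 0 -0.93 0 0 0; 3 0.12 0 -0.87 0 0 0; 3 0.22 0 -0.84 0 0.1 0; 3 0.31 0 -0.8 0 -0 0; 3 0.41 0 -0.76 0 0 0; 3 0.49 0 -0.7 0 0 0; 3 0.57 0 -0.63 0 0.1 0; 3 0.65 0 -0.56 0 -0 0
end target [-72.6  69.6] 0.008263714846761055
```

{"fn": "play_rows", "kwargs": {"plan": "3 0.06 0 -0.9 0 0 0; 3 0.14 0 -0.88 0 0 0; 3 0.23 0 -0.84 0 0 0; 3 0.32 0 -0.8 0 0 0"}}

```text
t: 35.62
ee_pos: [488.1, -25.2, 42.6]
orientation: [3.137, -0.155, -0.009]
ft_force: [-10.3, 0.2, 3.1]
width: 30.1
```

```bash
python3 -c "
from th import *
theta()"; python3 arc.py 24 84 6 0 0.2 -1.7 -1
```

```text
theta 22.0 z(x=0) 13.2 n 210 x [-27.7  -4.5] y [-27.6  26.7]
t35.67 readerpos [-95.05  -0.28  43.42] toolx yaw -0.1 zr [-0.006 -0.001 -1.   ] F_r [-12.3  -0.    4.9] w30.0
model-now [-94.81  42.99] tilt -0.3
3 0.44 0 -0.7 0 0 0; 3 0.49 0 -0.7 0 0.1 0; 3 0.57 0 -0.64 0 -0 0; 3 0.65 0 -0.56 0 0 0; 3 0.71 0 -0.49 0 0.1 0; 3 0.78 0 -0.41 0 -0 0; 3 0.83 0 -0.35 0 0 0; 3 0.86 0 -0.32 0 0.1 0; 3 0.91 0 -0.23 0 -0 0; 3 0.92 0 -0.13 0 0 0
end target [-23.3  88.5] -0.018275572151607383
```

{"fn": "play_rows", "kwargs": {"plan": "3 0.42 0 -0.72 0 0 0; 3 0.49 0 -0.7 0 0 0; 3 0.57 0 -0.64 0 0 0; 3 0.65 0 -0.56 0 0 0"}}

```text
t: 36.17
ee_pos: [514.2, -27.8, 69.9]
orientation: [3.137, -0.155, 0.006]
ft_force: [-0.1, -0.3, 0.3]
width: 29.8
```

```bash
python3 arc.py 48 90 6 0 0.2 -1.7 -1; python3 -c "
from th import *
theta()"
```

```text
t36.17 readerpos [-69.35  -0.22  69.93] toolx yaw -0.1 zr [ 0.004 -0.001 -1.   ] F_r [-0.  -0.3  0.3] w29.8
model-now [-73.56  69.43] tilt 0.2
3 0.31 0 -0.42 0 -0 0; 3 0.78 0 -0.4 0 -0.1 0; 3 0.83 0 -0.36 0 0 0; 3 0.86 0 -0.31 0 -0 0; 3 0.91 0 -0.23 0 -0 0; 3 0.92 0 -0.13 0 -0.1 0; 3 0.94 0 -0.03 0 -0 0
end target [-13.9  88.8] 0.0036081716672839714
theta -8.7 z(x=0) 45.6 n 28 x [136.2 161. ] y [ 1.9 37.8]
```

{"fn": "play_rows", "kwargs": {"plan": "3 -1.5 0 0 0 0 0; 3 -1.5 0 0 0 0 0; 3 -1.5 0 0 0 0 0; 3 0 0 1.5 0 0 0; 3 0 0 1.5 0 0 0; 3 0 0 1.5 0 0 0; 3 0 0 1.5 0 0 0; 3 0 0 0.1 0 0 0; 3 0 0 0 0 0 0; 3 0.4 0 0 0 0 0; 3 0.4 0 0 0 0 0; 3 0.35 0 0 0 0 0; 3 0.1 0 0 0 0 0; 3 0.1 0 0 0 0 0; 3 0.1 0 0 0 0 0; 3 0 0 0 0 0 0"}}

```text
t: 38.22
ee_pos: [481.8, -24.6, 8.3]
orientation: [3.137, -0.155, -0.001]
ft_force: [-3.8, 0.3, 2.4]
width: 30.1
```

```bash
python3 - <<'E'
from th import *
cass(get_image('top')); state()
E
python3 arc.py 0 48 4 0 0.1 -1.6 -0.8
```

```text
area 395.5 centre [-22.7  -0.4] size [43.5 61.5] ang 1.8
[[-45.29999923706055, 29.700000762939453], [-43.400001525878906, -31.799999237060547], [0.0, -30.399999618530273], [-1.899999976158142, 31.0]]
t38.27 readerpos [-101.9    -0.29    8.27] toolx yaw -0.1 zr [-0.    -0.001 -1.   ] F_r [-3.4 -0.6  2.9] w30.1
t38.27 readerpos [-101.9    -0.29    8.27] toolx yaw -0.1 zr [-0.    -0.001 -1.   ] F_r [-3.4 -0.6  2.9] w30.1
model-now [-101.6    9. ] tilt -0.0
3 0.05 0 -0.67 0 0 0; 3 0.05 0 -0.59 0 0 0; 3 0.09 0 -0.58 0 0 0; 3 0.14 0 -0.56 0 0 0; 3 0.18 0 -0.55 0 0 0; 3 0.22 0 -0.53 0 0 0; 3 0.26 0 -0.51 0 0 0; 3 0.3 0 -0.49 0 0 0; 3 0.34 0 -0.46 0 0 0; 3 0.37 0 -0.43 0 0 0; 3 0.41 0 -0.4 0 0 0; 3 0.44 0 -0.36 0 0 0
end target [-73.4  69.6] -0.01963990096257749
```

{"fn": "play_rows", "kwargs": {"plan": "3 0.1 0 -0.06 0 0 0; 3 0.1 0 0 0 0 0; 3 0.05 0 -0.63 0 0 0; 3 0.05 0 -0.59 0 0 0; 3 0.09 0.3 -0.58 0 0 0; 3 0.14 -0.6 -0.56 0 0 0; 3 0.18 0.6 -0.55 0 0 0; 3 0.22 -0.6 -0.53 0 0 0; 3 0 0.6 0 0 0 0; 3 0 -0.6 0 0 0 0; 3 0 0.3 0 0 0 0"}}

```text
t: 39.65
ee_pos: [489.1, -25.4, 42.9]
orientation: [3.137, -0.155, -0.006]
ft_force: [-7.3, 1.8, 3.6]
width: 30.1
```

```bash
python3 -c "
from th import *
theta()"; python3 arc.py 24 84 5 0 0.1 -1.6 -0.8
```

```text
theta 22.4 z(x=0) 11.2 n 203 x [-27.1  -4.5] y [-27.9  26. ]
t39.70 readerpos [-94.45  -0.49  42.86] toolx yaw -0.1 zr [-0.004 -0.001 -1.   ] F_r [-8.2  0.3  4.1] w30.0
model-now [-94.71  43.17] tilt -0.2
3 0.31 0 -0.66 0 0 0; 3 0.39 0 -0.6 0 0 0; 3 0.45 0 -0.55 0 0.1 0; 3 0.51 0 -0.5 0 -0 0; 3 0.55 0 -0.46 0 -0 0; 3 0.6 0 -0.4 0 0 0; 3 0.64 0 -0.34 0 0 0; 3 0.68 0 -0.3 0 0.1 0; 3 0.72 0 -0.29 0 -0 0; 3 0.73 0 -0.24 0 -0 0; 3 0.76 0 -0.17 0 0 0; 3 0.77 0 -0.1 0 0 0
end target [-23.2  88.8] -0.027363998168418058
```

{"fn": "play_rows", "kwargs": {"plan": "3 0.17 0.3 -0.32 0 0 0; 3 0.17 -0.6 -0.32 0 0 0; 3 0.2 0.6 -0.3 0 0 0; 3 0.2 -0.6 -0.3 0 0 0; 3 0.24 0.6 -0.27 0 0 0; 3 0.23 -0.6 -0.27 0 0 0; 3 0 0.3 0 0 0 0"}}

```text
t: 40.58
ee_pos: [501.5, -26.7, 61.1]
orientation: [3.137, -0.155, -0.006]
ft_force: [-9.6, 1.8, 7.3]
width: 29.9
```

```bash
python3 -c "
from th import *
theta()"; python3 arc.py 38 98 5 0 0.1 -1.6 -0.8
```

```text
theta -3.4 z(x=0) 60.0 n 16 x [145.  161.3] y [ 3.2 37.4]
t40.62 readerpos [-82.15  -0.56  61.06] toolx yaw -0.1 zr [-0.004 -0.001 -1.   ] F_r [-9.6  0.1  7.3] w29.9
model-now [-83.88  59.91] tilt -0.2
3 0.33 0 -0.39 0 0 0; 3 0.54 0 -0.47 0 0 0; 3 0.59 0 -0.41 0 0.1 0; 3 0.64 0 -0.36 0 -0 0; 3 0.67 0 -0.29 0 -0 0; 3 0.71 0 -0.31 0 0 0; 3 0.73 0 -0.25 0 0 0; 3 0.75 0 -0.18 0 0 0; 3 0.77 0 -0.11 0 0.1 0; 3 0.78 0 -0.05 0 -0 0; 3 0.72 0 -0.01 0 -0 0; 3 0.65 0 0.04 0 0 0
end target [-3.3 88.8] -0.00461681231754868
```

{"fn": "play_rows", "kwargs": {"plan": "3 0.33 0.2 -0.39 0 0 0; 3 0.54 -0.4 -0.47 0 0 0; 3 0.59 0.4 -0.41 0 0 0; 3 0.64 -0.4 -0.36 0 0 0; 3 0.67 0.2 -0.29 0 0 0; 3 0 0 0 0 0 0"}}

```text
t: 41.38
ee_pos: [532.6, -29.7, 81.7]
orientation: [3.137, -0.155, 0.005]
ft_force: [-5.6, -0.9, 9.8]
width: 29.7
```

```bash
for a in 61 63 65; do python3 arc.py $a $((a+50)) 5 0 0.1 -1.6 -0.8; done
```

```text
t41.38 readerpos [-50.81  -0.4   81.67] toolx yaw -0.1 zr [ 0.003 -0.001 -1.   ] F_r [-5.5 -1.5  9.8] w29.7
model-now [-57.16  79.13] tilt 0.2
3 0.06 0 -0.04 0 -0 0; 3 0.73 0 -0.27 0 -0 0; 3 0.74 0 -0.2 0 -0.1 0; 3 0.77 0 -0.14 0 0 0; 3 0.78 0 -0.07 0 0 0; 3 0.76 0 -0.02 0 -0 0; 3 0.66 0 0.01 0 -0 0; 3 0.65 0 0.09 0 -0.1 0; 3 0.64 0 0.15 0 0 0; 3 0.61 0 0.21 0 0 0
end target [13.2 84.6] -0.006657940482218877
t41.38 readerpos [-50.81  -0.4   81.67] toolx yaw -0.1 zr [ 0.003 -0.001 -1.   ] F_r [-5.5 -1.5  9.8] w29.7
model-now [-54.42  80.24] tilt 0.2
3 0.35 0 -0.15 0 -0 0; 3 0.73 0 -0.25 0 -0 0; 3 0.76 0 -0.18 0 -0.1 0; 3 0.77 0 -0.11 0 0 0; 3 0.78 0 -0.04 0 0 0; 3 0.71 0 -0.01 0 -0 0; 3 0.66 0 0.04 0 -0 0; 3 0.65 0 0.11 0 -0.1 0; 3 0.63 0 0.18 0 0 0; 3 0.6 0 0.24 0 0 0
end target [15.6 83.5] -0.006657940482218877
t41.38 readerpos [-50.81  -0.4   81.67] toolx yaw -0.1 zr [ 0.003 -0.001 -1.   ] F_r [-5.5 -1.5  9.8] w29.7
model-now [-51.63  81.49] tilt 0.2
3 0.64 0 -0.26 0 -0 0; 3 0.74 0 -0.22 0 -0 0; 3 0.77 0 -0.15 0 -0.1 0; 3 0.77 0 -0.08 0 0 0; 3 0.78 0 -0.02 0 0 0; 3 0.67 0 -0 0 -0 0; 3 0.65 0 0.07 0 -0 0; 3 0.64 0 0.13 0 -0.1 0; 3 0.62 0 0.21 0 0 0; 3 0.59 0 0.26 0 0 0
end target [17.9 82.4] -0.006657940482218877
```

{"fn": "play_rows", "kwargs": {"plan": "3 0.63 0 -0.27 0 0 0; 3 0.74 0 -0.22 0 0 0; 3 0.77 0 -0.15 0 0 0; 3 0.77 0 -0.08 0 0 0; 3 0.78 0 -0.02 0 0 0; 3 0 0 0 0 0 0"}}

```text
t: 42.12
ee_pos: [571.6, -33.6, 89.8]
orientation: [3.136, -0.155, 0.012]
ft_force: [-0.2, -0.0, 10.9]
width: 29.8
```

```bash
for a in 88 90 92; do python3 arc.py $a $((a+25)) 5 0 0.1 -1.6 -0.8; done
```

```text
t42.12 readerpos [-11.66  -0.42  89.78] toolx yaw -0.1 zr [ 0.008 -0.001 -1.   ] F_r [-0.2 -0.  10.9] w29.8
model-now [-16.94  89.13] tilt 0.5
3 0.18 0 0.07 0 -0.1 0; 3 0.66 0 0.04 0 -0.1 0; 3 0.65 0 0.11 0 -0.1 0; 3 0.63 0 0.18 0 -0.1 0; 3 0.6 0 0.24 0 -0.1 0
end target [15.6 83.5] -0.04527312962570981
t42.12 readerpos [-11.66  -0.42  89.78] toolx yaw -0.1 zr [ 0.008 -0.001 -1.   ] F_r [-0.2 -0.  10.9] w29.8
model-now [-13.8   89.13] tilt 0.5
3 0.45 0 0.08 0 -0.1 0; 3 0.65 0 0.07 0 -0.1 0; 3 0.64 0 0.13 0 -0.1 0; 3 0.62 0 0.21 0 -0.1 0; 3 0.59 0 0.26 0 -0.1 0
end target [17.9 82.4] -0.04527312962570981
t42.12 readerpos [-11.66  -0.42  89.78] toolx yaw -0.1 zr [ 0.008 -0.001 -1.   ] F_r [-0.2 -0.  10.9] w29.8
model-now [-11.15  89.22] tilt 0.5
3 0.71 0 0.1 0 -0.1 0; 3 0.65 0 0.09 0 -0.1 0; 3 0.63 0 0.17 0 -0.1 0; 3 0.61 0 0.23 0 -0.1 0; 3 0.57 0 0.29 0 -0.1 0
end target [20.1 81.1] -0.04527312962570981
```

{"fn": "play_rows", "kwargs": {"plan": "3 0.65 0 0.06 0 0 0; 3 0.65 0 0.09 0 0 0; 3 0.63 0 0.16 0 0 0; 3 0.61 0 0.22 0 0 0; 3 0.58 0 0.25 0 0 0; 3 0.6 0 0.1 0 0 0; 3 0.6 0 0 0 0 0; 3 0 0 0 0 0 0; 3 0 0 0 0 0 0; 3 -5 0 -1 0 0 0; 3 -5 0 -1 0 0 0; 3 -4 0 0 0 0 0; 3 0 0 0 0 0 0"}}

```text
t: 43.75
ee_pos: [468.3, -23.2, 98.8]
orientation: [3.137, -0.155, -0.003]
ft_force: [0.4, 0.6, -0.8]
width: 30.1
```

```bash
python3 - <<'E'
from th import *
state(); im=get_image('top'); save(im,'t9',(200,110,350,270),5)
C=cloud(im); q=toR(C.reshape(-1,3)); m=(abs(q[:,1])<36)&(q[:,0]>-30)&(q[:,0]<90)&(q[:,2]>22)&(q[:,2]<34)
if m.sum()>20: print('raised pts',m.sum(),cv2.minAreaRect(q[m][:,:2].astype(np.float32)),np.median(q[m][:,2]))
delta([-100,0,40],0,0)
E
```

```text
t43.75 readerpos [-115.43   -0.2    98.81] toolx yaw -0.1 zr [-0.002 -0.001 -1.   ] F_r [ 0.3  0.6 -0.8] w30.1
raised pts 740 ((31.298355102539062, -3.708141326904297), (110.27640533447266, 71.44869995117188), 4.181850910186768) 26.856044547987153
t43.80 readerpos [-112.62   -0.17   99.23] toolx yaw -0.1 zr [ 0.001 -0.001 -1.   ] F_r [ 1.6 -0.3  0.8] w29.9
tool shift cm [ 1.25 -0.02  5.92] turn deg [ 0.05 -0.07 -0.05]
```

View pics/t9.png

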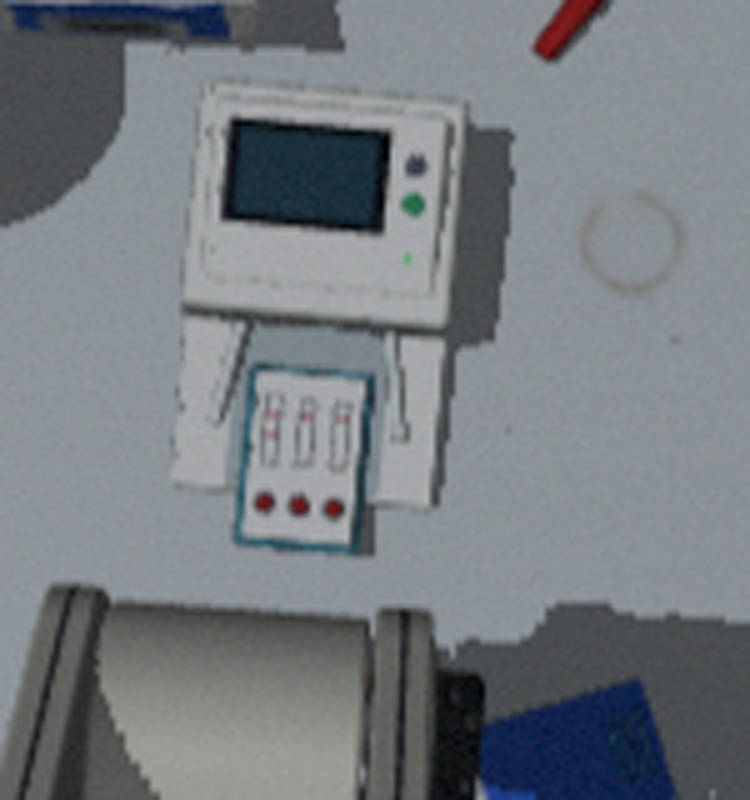

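The top view shows the cassette face up on the deck, windows towards the slot at about (305,430) and red wells near the robot at (300,505), centred between the rails. Now I push it in.

{"fn": "play_rows", "kwargs": {"plan": "3 1.75 0 0 0 0 0; 3 1.75 0 0 0 0 0; 3 1.75 0 0 0 0 0; 3 0 0 1.7 0 0 0; 3 0 0 1.7 0 0 0; 3 0 0 1.7 0 0 0; 3 0 0 1.7 0 0 0; 3 0 0 1.5 0 0 0; 3 0 0 0 0 0 0; 3 0.5 0 0 0 0 0; 3 0.5 0 0 0 0 0; 3 0.5 0 0 0 0 0; 3 0.5 0 0 0 0 0; 3 0.4 0 0 0 0 0; 3 0.4 0 0 0 0 0; 3 0 0 0 0 0 0"}}

```text
t: 45.8
ee_pos: [552.4, -31.7, 16.1]
orientation: [3.137, -0.155, 0.003]
ft_force: [-0.3, -0.0, -0.8]
width: 29.9
```

```bash
python3 - <<'E'
from th import *
im=get_image('top'); cass(im,18); delta([12.5,0,16.2],0,0)
E
```

```text
area 134.0 centre [161.5  12.6] size [40.7 67.4] ang 5.4
[[138.10000610351562, 44.29999923706055], [144.5, -22.899999618530273], [185.0, -19.0], [178.60000610351562, 48.099998474121094]]
t45.85 readerpos [-31.14  -0.35  16.07] toolx yaw -0.1 zr [ 0.002 -0.001 -1.   ] F_r [-0.4  0.1  0.1] w29.7
tool shift cm [ 4.36 -0.04 -0.01] turn deg [ 0.05 -0.09 -0.06]
```

{"fn": "play_rows", "kwargs": {"plan": "3 0.4 0 0 0 0 0; 3 0.4 0 0 0 0 0; 3 0.4 0 0 0 0 0; 3 0.4 0 0 0 0 0; 3 0.4 0 0 0 0 0; 3 0.4 0 0 0 0 0; 3 0.4 0 0 0 0 0; 3 0.4 0 0 0 0 0; 3 0.4 0 0 0 0 0; 3 0.3 0 0 0 0 0; 3 0.2 0 0 0 0 0; 3 0.2 0 0 0 0 0; 3 0.1 0 0 0 0 0; 3 0.1 0 0 0 0 0; 3 0 0 0 0 0 0"}}

```text
t: 47.72
ee_pos: [595.4, -35.9, 16.1]
orientation: [3.137, -0.155, -0.002]
ft_force: [-5.1, -0.6, 3.8]
width: 29.9
```

```bash
python3 - <<'E'
from th import *
delta([13,0,16.2],0,0)
E
```

```text
t47.73 readerpos [12.3  -0.42 16.06] toolx yaw -0.1 zr [-0.001 -0.001 -1.   ] F_r [-5.  -1.1  3.8] w29.9
tool shift cm [ 0.07 -0.04 -0.01] turn deg [ 0.05  0.09 -0.06]
```

{"fn": "play_rows", "kwargs": {"plan": "3 0.1 0 0 0 0 0; 3 0.1 0 0 0 0 0; 3 0.05 0 0 0 0 0; 3 0 0 0 0 0 0; 3 -0.5 0 0 0 0 0; 3 -1.5 0 0 0 0 0; 3 -2 0 0 0 0 0; 3 -2 0 -1 0 0 0; 3 -2.5 0 -3 0 0 0; 3 -2.5 0 -3 0 0 0; 3 -2.5 0 -3 0 0 0; 3 -2.5 0 -3 0 0 0; 3 0 0 0 0 0 0; 3 0 0 0 0 0 0"}}

```text
t: 49.48
ee_pos: [440.5, -20.4, 145.7]
orientation: [3.137, -0.155, 0.004]
ft_force: [-0.2, -0.7, -0.0]
width: 30.1
```

```bash
python3 - <<'E'
from th import *
state(); im=get_image('top'); save(im,'t10',(140,60,440,300),2.6)
p=im['pixels']; h=cv2.cvtColor(p,cv2.COLOR_RGB2HSV); m=cv2.inRange(h,(83,90,40),(100,255,255)); v,u=np.nonzero(m)
q=toR(onz(im,np.c_[u,v],18)); s=(abs(q[:,1])<40)&(q[:,0]<83)&(q[:,0]>-40); print('teal x',np.percentile(q[s,0],[2,98]).round(1),'y',np.percentile(q[s,1],[2,98]).round(1),s.sum())
E
```

```text
t49.48 readerpos [-1.4339e+02 -1.1000e-01  1.4574e+02] toolx yaw -0.1 zr [ 0.003 -0.001 -1.   ] F_r [-0.2 -0.7 -0. ] w30.1
teal x [24.6 80.1] y [-31.6  29.7] 84
```

View pics/t10.png

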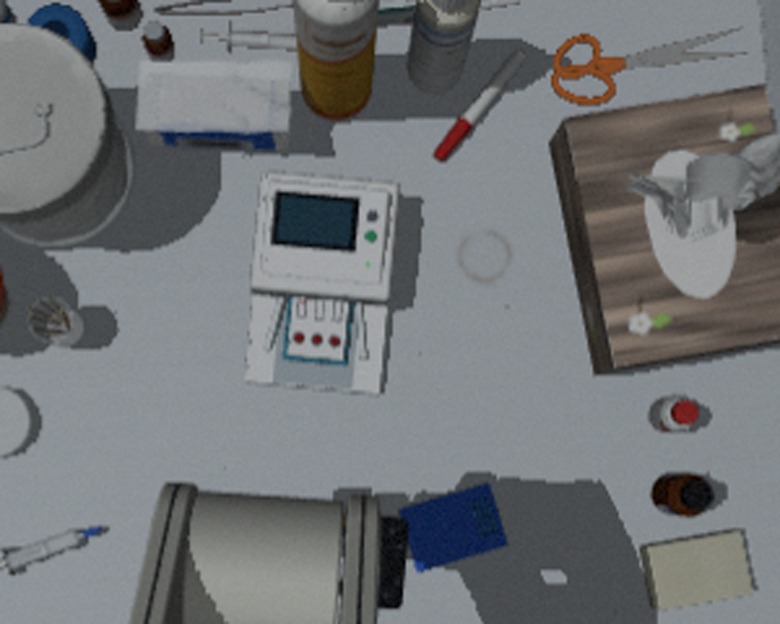

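The view shows the cassette face up with its window end inside the slot. The three wells are at about (317,340), and the well end is at x≈24 mm, which matches the stop. The arm is clear and the other items are undisturbed, so I hand it in.

```bash
python3 -c "
from workcell import *
print(close_job())"
```

```text
the job is handed in; nothing more can be done
None
```

The cassette is in the reader face up, window end first and against the stop. The job was handed in at about 49.5 s of the 72 s allowed.

- **What I did:** I lined the cassette up with two fingertips and pushed it against the deck edge. I tipped it up on its well end until it flopped onto the deck, then pushed it through the flap.
- **Failed tips:** The tip worked on the sixth try. In the earlier ones the cassette slipped off the fingertips and fell back flat. In one, tilting the tool drove wrist joint 5 to its lower limit and the arm jumped about 50 mm up, touching nothing else. A vertical tool alone did not cure it. It held once I also added small side-to-side motions, which stopped the well end sticking on the deck face.
- **Last checks:**
  - The well end measured x ≈ 24.6 mm; 24 is expected at the stop.
  - The cassette was centred within about 1 mm.
  - The stop showed as about 5 N against the push. I pressed about 2 mm further to seat it and did not read the force after that.
  - The arm was clear at about 145 mm height with no contact force.
  - In the final picture the bottles, the carton and the applicator glass looked untouched. The dish was only partly in the frame and I did not measure the flap angle.

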